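# Clamp a drilled plate in the bench fixture to the set force

### The job

Slide the long steel plate gently home in the bench clamping fixture, flat on its bed with its long side against the fence and its end against the end stop, without ramming the stops. Then tighten the clamp's T-handle down onto the plate until the sprung indicator tab pops out of the clamp's arm, and stop there, because screwing on past that marks the plate. Let go with the plate still home and clamped, and leave the other things on the bench where they are.

Things in the scene. Friction and masses are not known exactly. Their poses are not given: they have to be found in the camera images.
- fixture: Clamping fixture bolted to the bench. Origin on the bench, on the vertical clamp screw's axis; x axis from the screw to the grey column, y along the bed. Dark steel bed, top 30 mm above the bench, x -55 to 30, y -65 to 97 mm. Column at x 47 to 89 mm, 36 mm wide; foot to x 112 mm, 14 mm high. The plate is home with its centre at x 0, y 45 mm, its long axis along y.
- boss_top (a point): Centre of the top of the clamp arm's round boss (radius 22 mm), on the screw axis, 128 mm above the bench; a brass nut stands 3 mm out of it. The grey arm, 34 mm wide, runs from the column (fixture +x) to the boss; its underside is 92 mm above the bench.
- fence: Low steel rail fixed on the bed along its column side, 95 mm long (fixture y -52 to 43 mm), 7 mm high above the bed. Its face towards the plate lies at fixture x = 25 mm. The measured pose is that of the fixture (same origin).
- end_stop: Low steel block fixed on the bed near its -y end, 34 mm long, 8 mm high above the bed. Its face towards the plate lies at fixture y = -45 mm. The measured pose is that of the fixture (same origin).
- plate: The work: flat bare steel plate 50 (x) by 180 (y) by 10 mm (z), four holes, about 0.7 kg, loose. Origin at the centre of its underside. Starts on the bed, 12 to 24 mm off the fence, 18 to 36 mm short of the end stop, up to 0.07 rad askew, -y end under the pad; its +y end sticks out 38 mm (when home) to 74 mm beyond the bed, free below, and can be gripped across the width there.
- plate_end (a point): Middle of the plate's end face that goes against the end stop (plate y = -90 mm), at half its thickness. When home it is at x 0, y -45, z 35 mm in the fixture frame.
- handle_mid (a point): Centre of the clamp's black T-handle, a flat bar 76 mm long (point x), 14 mm thick (y), 24 mm high (z) on top of the screw, about 164 mm above the bench at the start, over the boss. Clockwise seen from above tightens, 2.7 to 5.7 rad in all. It sinks 8 mm a turn until the pad meets the plate, then stays level. Friction 0.18 N m, at full load 0.3 N m; it stays where it is left.
- spindle: The vertical clamp screw, diameter 13 mm, carrying the T-handle on top and a round pad, 30 mm in diameter, on its lower end (the pad does not turn with it). Origin on the screw axis, 164 mm below the handle's centre. The pad's underside is about 44 mm above this origin, but its rubber facing is worn, so only to about 1 mm; it starts 2 to 6 mm above the plate.
- tab (a joint): Travel of the sprung indicator tab in m: 0 held in, 0.014 popped out. It snaps out all at once when the screw presses the pad on the plate with about 80 N (the screw's nut floats up 1.3 mm on its spring), and stays out. Above 110 N, some 0.6 rad of handle after the snap, the plate gets marked. Pushing down or pulling up on the handle adds to or takes from these forces.
- tab_end (a point): Middle of the outer end of the indicator tab, a flat bright steel tongue 24 mm wide and 8 mm high in a slot in the -y side of the clamp arm, at fixture x 43 mm, 105 mm above the bench. Held in, it stands 1 mm proud of the arm's face; popped out, it sticks out 15 mm along fixture -y.
- block: Bystander: dark steel block 62 x 42 x 34 mm, loose. Origin at the centre of its underside.
- cover: Bystander: square white-painted cover plate 80 x 80 x 6 mm with four holes, loose. Origin at the centre of its underside.
- driver: Bystander: screwdriver with a green handle, about 200 mm long, lying on the bench, loose. Origin near its middle, on the bench.
- bin: Bystander: black open plastic bin 160 x 110 x 65 mm with copper tips, stays put. Origin at the centre of its underside.
Not all that is in view belongs to the job. There is more than one size of the plate; the one meant has the size given above.

How it is judged:
On the way, in this order (a step that is already met when the one before it is completed fails the run):
1. the plate is home on the bed, against the fence and the end stop (x of plate_end in the frame of fixture above -0.002 m and y of plate_end in the frame of fixture below -0.043 m and z of plate_end in the frame of fixture below 0.038 m and angle between the y axis of plate and the y axis of fixture, either way round below 0.025 rad), for 0.2 s.
2. the clamp is tightened until the indicator tab has popped out (value of joint tab above 0.01 m and contact force between spindle and plate above 55 N), for 0.2 s.
At the end, for the whole second after the job is handed in: The plate lies still on the bed within 2 mm of the end stop and of the fence (at its stop end) and within 0.025 rad of the fence's direction, the indicator tab is out by more than 10 mm, and the pad presses on the plate with more than 60 N; the handle is let go (value of joint tab above 0.01 m and contact force between spindle and plate above 60 N and x of plate_end in the frame of fixture above -0.002 m and y of plate_end in the frame of fixture below -0.043 m and z of plate_end in the frame of fixture below 0.037 m and angle between the y axis of plate and the y axis of fixture, either way round below 0.025 rad and linear speed of plate below 0.01 m/s); the robot touches nothing.
It fails at once if the clamp is overtightened: the pad presses on the plate with more than 110 N (contact force between spindle and plate above 110 N).
It fails at once if the plate is rammed against the fence or the end stop with more than 40 N (contact force between plate and fence above 40 N or contact force between plate and end_stop above 40 N).
It fails at once if a bystander is moved by more than 30 mm (distance of any of block, cover, driver from where it was at the start of the episode above 0.03 m).
It also fails if it takes over 72 s, if anything falls off the work surface, if the arm or the gripper's body presses on something with over 40 N, if the wrist force passes 120 N, or if a joint passes its speed limit or range.

### The arm

A 7-joint arm with a two-finger parallel gripper is mounted at the origin on the work surface. World frame = base frame: x ahead of the robot, y to its left, z up, the work surface at z = 0. Lengths are in m, angles in rad, forces in N, time in s.
With the tool pointing down it reaches from about 0.4 to 0.875 m from the base axis. Payload 4.4 kg.
Tool frame: the origin (TCP) lies midway between the tips of the shut fingers; the grasp point (between the pads) lies 19 mm behind it; z points along the fingers, y is the line along which they close (so a half turn about z gives the same grasp; the last joint's range is limited). The gripper opens to 85 mm and grips with 20 to 120 N. Pads are 22 mm wide; open, the fingers measure 114 mm over their backs; the gripper's body (76 mm by 85 mm) begins 54 mm behind the grasp point. The pads swing forward as they close: fully open they stand 13 mm farther back than shut.
Start: joints at [1.096, 0.628, 0.038, 1.517, -0.027, 0.996, -0.02], TCP at [0.258, -0.596, 0.231] pointing down, gripper open.
Joint ranges: [-3.06, 3.06], [-0.37, 2.12], [-1.25, 1.32], [0.18, 2.47], [-1.1, 4.24], [0.23, 1.98], [-2.94, 2.94]. Speed limits (rad/s): [2.57, 2.57, 3.14, 3.14, 3.14, 3.14, 3.14].

### API

Orientations are given as a unit quaternion [w, x, y, z].
In Python, from plant import ctrl gives the robot as it stands. The module is installed in compiled form; this text tells all that it offers.
- The arm moves only by the tool arm_command, never from a script. Its argument "commands" is a list of rows, each a list of 7 numbers: the turn, a rotation vector about the tool's x, y, z in rad, then the shift along the tool's x, y, z in m, then the opening, from 0 (shut) to 1 (fully open). In form: [[ax, ay, az, x, y, z, fingers], ...]. A call has 1 to 20 rows; each row shifts and turns the commanded pose from where the row before left it, along the tool's axes as they then stand; what a row does not reach is not made up. A row lasts 1/12 s, in which the tool goes at most 41.7 mm and 7.16 degrees, less where a joint would pass 70% of its speed; a pose out of reach is approached as far as the arm can. A call with a gripper value outside its range is refused whole. The fingers move at their own pace and stop on an object; "grip_force" is the grip in N (left out, the last holds). Time passes only in rows, so rows that do not move let the fingers close. It gives the time, the measured TCP pose, the force, the opening and the grip force at its end, in the units of the state.
- ctrl.read_state(): the state, without advancing time (a new reading comes with each control period).
- ctrl.get_image(name): name is "scene" or "side" or "wrist"; returns a dict with "image" (480x640x3 uint8, blue, green, red), "K" (3x3 intrinsics, pixels), "rvec" (rotation vector, rad) and "tvec" (3), from world to camera coordinates, as OpenCV has them; the wrist camera has in their place "tool_from_camera" (4x4, takes a point from camera to tool coordinates, whose origin is the TCP and whose axes are the flange's). Camera axes: x right, y down, z forward; pixel columns grow to the right and rows downward; lengths in m; the calibration is good to about 2 mm. A picture is of the moment at which its call begins: read the wrist's pose just before it. There is no depth.
- ctrl.hand_in(): hands the job in; it is judged then, once.
The state is a dict: "t": time; "joint_positions": joint angles; "qd": joint speeds; "joint_efforts": joint torques, N m; "eef_pos": TCP position; "tool_rot": TCP orientation; "force": force on the tool from outside, world axes, zero at the start; "wrist_torque": the same for the moment, N m; "width": finger opening in m; "grip_force": force on a finger pad.
Only numpy, scipy, OpenCV 4.12 (cv2) and the standard library are available. Lean on these libraries where they do the work, as an engineer would, in place of code of your own. Each camera call takes 0.05 s, during which the arm holds its last target. There are 200 camera calls.

## Working session

There is one attempt and no reset: what is moved stays moved. The work goes in short steps, Python scripts to look and compute and a tool call to move; the robot and the scene stay as the last step left them, time stands still between calls to the robot, and variables do not carry over. Pictures are saved under pics/ and viewed, at most 10 in all, crops included, and the job is handed in when it is done.

Besides the shell and the picture viewer there is one more tool, called in YAML: its name, and indented under it one key for each argument. arm_command: Moves the arm, as the interface text tells. Its arguments: {"type":"object","properties":{"commands":{"type":"array","items":{"type":"array","items":{"type":"number"}}},"grip_force":{"type":"number"}},"required":["commands"]}

```bash
mkdir -p pics
cat > h.py <<'E'
import numpy as np, cv2
from plant import ctrl
from scipy.spatial.transform import Rotation as R
def st(): return ctrl.read_state()
def look(n):
    s=st(); d=ctrl.get_image(n); im=d["image"]; K=np.array(d["K"],float)
    if n=="wrist":
        q=np.array(s["tool_rot"]); T=np.eye(4)
        T[:3,:3]=R.from_quat(q[[1,2,3,0]]).as_matrix(); T[:3,3]=s["eef_pos"]
        T=T@np.array(d["tool_from_camera"])
        return im,K,T[:3,:3],T[:3,3]
    Rm=cv2.Rodrigues(np.array(d["rvec"],float))[0]; t=np.array(d["tvec"],float).ravel()
    return im,K,Rm.T,-Rm.T@t
def ray(c,u,v):
    im,K,A,o=c; d=A@np.linalg.solve(K,[u,v,1.]); return o,d/np.linalg.norm(d)
def onz(c,u,v,z):
    o,d=ray(c,u,v); return o+d*(z-o[2])/d[2]
def proj(c,P):
    im,K,A,o=c; p=K@(A.T@(np.array(P)-o)); return p[:2]/p[2]
def tri(*rs):
    M=np.zeros((3,3));b=np.zeros(3)
    for o,d in rs:
        Q=np.eye(3)-np.outer(d,d); M+=Q;b+=Q@o
    return np.linalg.solve(M,b)
def save(c,n): 
    import pickle; cv2.imwrite(f"pics/{n}.png",c[0]); pickle.dump(c,open(f"pics/{n}.pkl","wb"))
def load(n):
    import pickle; return pickle.load(open(f"pics/{n}.pkl","rb"))
E
python3 - <<'E'
from h import *
for n in("scene","side","wrist"):
    c=look(n); save(c,n+"0"); print(n,c[3],c[2][:,2])
s=st();print({k:np.round(v,3) for k,v in s.items()})
a=[cv2.imread(f"pics/{n}0.png") for n in("scene","side")]
cv2.imwrite("pics/both.png",np.vstack([a[0],a[1]])[:, :])
E
```

```text
scene [ 1.09302251 -0.73827917  0.81206261] [-0.46672803  0.6466894  -0.60328913]
side [ 0.33703655 -0.60214873  0.76555366] [ 0.2501045   0.65471125 -0.71330283]
wrist [ 0.32087646 -0.57000301  0.37301561] [-0.24643838 -0.10457441 -0.96350003]
{'t': np.float64(0.15), 'joint_positions': array([ 1.096,  0.629,  0.038,  1.518, -0.027,  0.996, -0.02 ]), 'qd': array([ 0.001, -0.003,  0.002, -0.004, -0.002,  0.001, -0.001]), 'joint_efforts': array([ 2.0000e-03, -5.6379e+01,  1.2280e+00, -1.9365e+01,  1.1000e-02,
        7.0000e-03, -0.0000e+00]), 'eef_pos': array([ 0.258, -0.596,  0.231]), 'tool_rot': array([-0.001,  0.979,  0.203, -0.   ]), 'force': array([ 0.232, -0.375,  0.13 ]), 'wrist_torque': array([-0.018,  0.01 , -0.03 ]), 'grip_force': np.float64(0.0), 'width': np.float64(0.085)}
```

View pics/scene0.png

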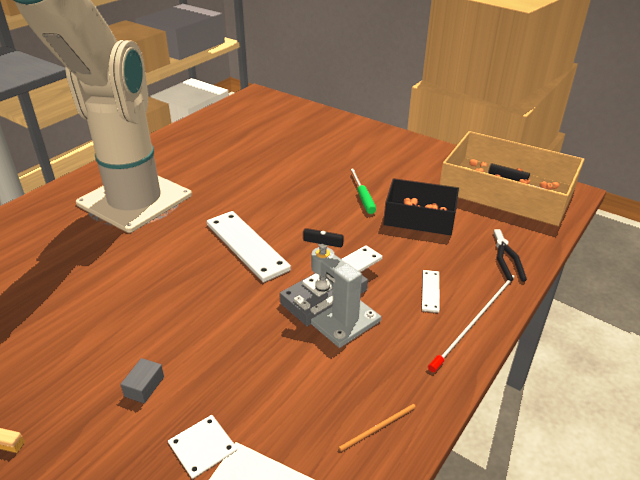

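View pics/side0.png

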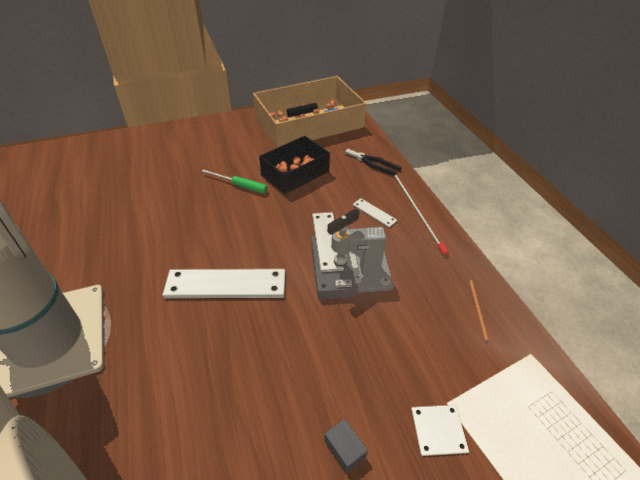

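The work plate is the one in the fixture: scene (350,268), side (324,240). The decoys are the big plate on the bench at scene (247,246) / side (225,283), the small strip at scene (430,290) and the square cover at scene (202,445). The T-handle is at scene (323,238). The long black objects in the cardboard box are not it. Next I'll check this choice in a close crop of both views.

Run:
```python
import cv2,numpy as np
a=cv2.imread("pics/scene0.png")[220:350,265:395]; b=cv2.imread("pics/side0.png")[190:320,280:410]
f=lambda x:cv2.resize(x,None,fx=3,fy=3,interpolation=cv2.INTER_CUBIC)
cv2.imwrite("pics/crop1.png",np.hstack([f(a),f(b)]))
```

```text
(no output)
```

View pics/crop1.png

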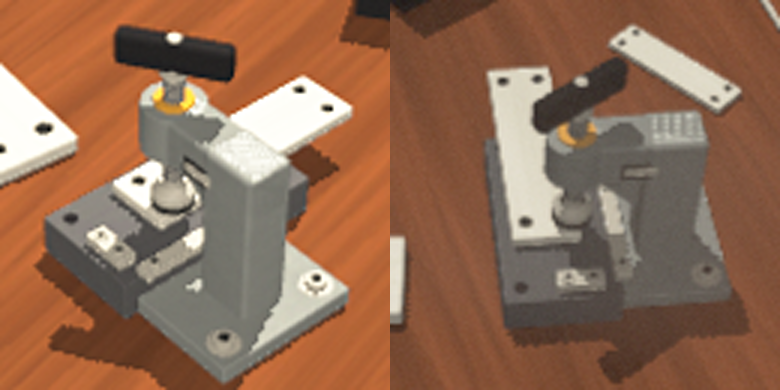

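Crop: white plate lying in the fixture under the pad, with its far end overhanging. The black T-handle has its knob at scene (323,232) / side (344,217). The end stop and fence are in front. This is the plate meant.

Run:
```python
from h import *
S,D=load("scene0"),load("side0")
sc=lambda p:(p[0]/3+265,p[1]/3+220); sd=lambda p:((p[0]-390)/3+280,p[1]/3+190)
for n,a,b in [("knob",(174,37),(582,80)),("plateTL",(302,77),(488,70)),("plateTR",(352,107),(548,67)),
 ("bed -x-y",(45,222),(502,306)),("bed +x-y",(126,292),(618,300)),("hand L",(115,35),(537,112)),("hand R",(236,55),(622,70)),
 ("screw foot1",(222,338),(707,270)),("stop bolt L",(97,237),(568,279)),("nut",(174,100),(577,137)),("hole near",(151,190),(526,222)),("holeA",(299,90),(503,80)),("holeB",(328,106),(538,77))]:
    r=[ray(S,*sc(a)),ray(D,*sd(b))]; P=tri(*r)
    print(n,P.round(4),"res",[round(float(np.linalg.norm(np.cross(P-o,d)))*1e3,1) for o,d in r])
```

```text
knob [ 0.602  -0.0316  0.1769] res [0.8, 0.8]
plateTL [0.5964 0.1385 0.0375] res [1.2, 1.2]
plateTR [0.6441 0.1272 0.0384] res [0.0, 0.0]
bed -x-y [ 0.5324 -0.0781  0.0218] res [0.7, 0.7]
bed +x-y [ 0.6129 -0.0971  0.0189] res [0.2, 0.2]
hand L [ 0.5663 -0.0438  0.1701] res [0.8, 0.8]
hand R [ 0.6367 -0.0177  0.1671] res [2.0, 2.0]
screw foot1 [ 0.6844 -0.0937  0.0189] res [0.8, 0.8]
stop bolt L [ 0.5796 -0.0826  0.0379] res [0.9, 0.9]
nut [ 0.6014 -0.0312  0.1256] res [0.8, 0.8]
hole near [ 0.5734 -0.0149  0.0266] res [0.9, 0.9]
holeA [0.6037 0.1226 0.0388] res [0.9, 0.9]
holeB [0.6312 0.116  0.0407] res [0.2, 0.2]
```

arm_command:
  commands:
    - [0,0,-0.093,0,0,-0.008,1]
    - [0,0,-0.093,0,0,-0.008,1]
    - [0,0,-0.093,0,0,-0.008,1]
    - [0,0,-0.093,0,0,-0.008,1]
    - [0,0,-0.093,0,0,-0.008,1]
    - [0,0,-0.093,0,0,-0.008,1]
    - [0,0,-0.093,0,0,-0.008,1]
    - [0,0,-0.093,0,0,-0.008,1]
    - [0,0,-0.093,0,0,-0.008,1]
    - [0,0,-0.093,0,0,-0.008,1]

```text
t: 0.98
eef_pos: [0.2582, -0.5962, 0.3113]
tool_rot: [-0.0, 0.783, 0.622, 0.0]
force: [-0.4, 0.2, -1.2]
width: 0.0855
grip_force: 0.0
```

arm_command:
  commands:
    - [0,0,0,0.03,0.008,0,1]
    - [0,0,0,0.038,0.009,0,1]
    - [0,0,0,0.038,0.009,0,1]
    - [0,0,0,0.038,0.009,0,1]
    - [0,0,0,0.038,0.009,0,1]
    - [0,0,0,0.038,0.009,0,1]
    - [0,0,0,0.038,0.009,0,1]
    - [0,0,0,0.038,0.009,0,1]
    - [0,0,0,0.038,0.009,0,1]
    - [0,0,0,0.038,0.009,0,1]
    - [0,0,0,0.038,0.009,0,1]
    - [0,0,0,0.038,0.009,0,1]
    - [0,0,0,0.038,0.009,0,1]
    - [0,0,0,0.038,0.009,0,1]
    - [0,0,0,0.038,0.009,0,1]
    - [0,0,0,0.038,0.009,0,1]
    - [0,0,0,0.038,0.009,0,1]
    - [0,0,0,0.038,0.009,0,1]
    - [0,0,0,0.038,0.009,0,1]
    - [0,0,0,0.03,0.008,0,1]

```text
t: 2.65
eef_pos: [0.6032, 0.0903, 0.3111]
tool_rot: [-0.001, 0.783, 0.621, 0.0]
force: [0.6, -0.1, 0.5]
width: 0.0854
grip_force: 0.0
```

Run:
```python
from h import *
c=look("wrist"); save(c,"w1"); s=st()
M=R.from_quat(np.array(s["tool_rot"])[[1,2,3,0]]).as_matrix()
print(s["t"],s["eef_pos"].round(4),"tool x ang",np.arctan2(M[1,0],M[0,0]),M[:,2].round(3),s["joint_positions"].round(2),c[3])
```

```text
2.7 [0.6051 0.0975 0.3109] tool x ang 1.3477651103439325 [ 0.002  0.008 -1.   ] [ 0.03  0.52 -0.38  1.52  0.2   1.14 -0.61] [0.61909836 0.15523413 0.45364915]
```

View pics/w1.png

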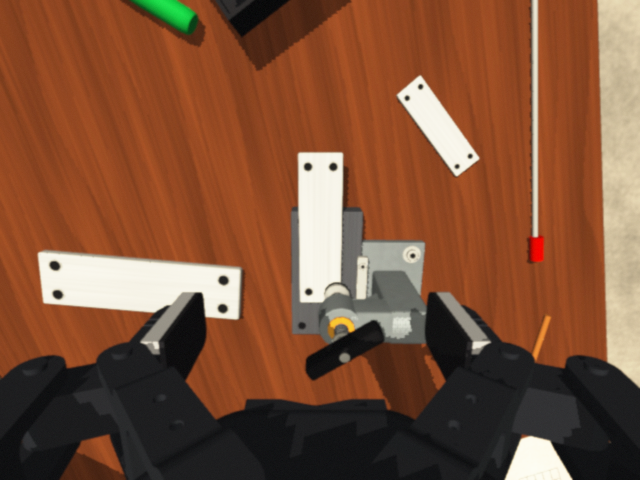

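Wrist view: plate's far corners at (298,153) and (343,153), bed's far-left corner at (293,208), nut at (341,327). I'll fit the edges.

Run:
```python
from h import *
c=load("w1"); im=c[0].astype(int); 
hsv=cv2.cvtColor(c[0],cv2.COLOR_BGR2HSV)
def fit(pts,z):
    P=np.array([onz(c,u,v,z)[:2] for u,v in pts]); m=P.mean(0); d=np.linalg.svd(P-m)[2][0]
    k=np.abs((P-m)@[-d[1],d[0]])<0.0015; P=P[k];m=P.mean(0); d=np.linalg.svd(P-m)[2][0]
    if d[1]<0:d=-d
    return m,d,np.arctan2(d[1],d[0])-np.pi/2
white=(hsv[...,1]<60)&(hsv[...,2]>150)
rows=range(175,290,3); L=[];Rr=[]
for v in rows:
    u=np.where(white[v,280:350])[0]+280
    run=u[(u<348)]; L.append((u[0]-.5,v))
    # contiguous from first
    k=0
    while k+1<len(u) and u[k+1]-u[k]<14 : k+=1
    Rr.append((u[k]+.5,v))
lm=fit(L,.04); rm=fit(Rr[:10],.04)
print("plate left",lm,"right",rm)
top=[(u,np.where(white[140:180,u])[0][0]+140-.5) for u in range(303,339,3)]
tm=fit(top,.04);print("plate end",tm)
# bed left edge: brown->grey saturation
B=[]
for v in range(215,328,3):
    u=np.where(hsv[v,280:300,1]<110)[0]; B.append((u[0]+280-.5,v))
bm=fit(B,.03); print("bed left",bm)
T=[(u,np.where(hsv[195:225,u,1]<110)[0][0]+195-.5) for u in range(347,359,2)]
print("bed far edge",fit(T,.03))
# nut centroid
nut=cv2.inRange(hsv,(15,140,150),(32,255,255)); nut[:310]=0;nut[345:]=0; nut[:,:320]=0;nut[:,365:]=0
ys,xs=np.where(nut); print("nut px",xs.mean(),ys.mean(),xs.min(),xs.max(),ys.min(),ys.max(), onz(c,(xs.min()+xs.max())/2,(ys.min()+ys.max())/2,.131))
print([hsv[v,u].tolist() for v,u in [(180,288),(180,320),(250,288),(250,295),(250,340)]])
```

```text
plate left (array([0.57388412, 0.05022138]), array([0.23405175, 0.97222414]), np.float64(-0.2362431106796561)) right (array([0.63476083, 0.08893569]), array([0.20986241, 0.97773093]), np.float64(-0.21143423177530818))
plate end (array([0.61854596, 0.13346535]), array([-0.97341176,  0.22906231]), np.float64(1.3396820509424945))
bed left (array([0.55253857, 0.00225331]), array([0.23498193, 0.97199974]), np.float64(-0.23719997762341083))
bed far edge (array([0.64148013, 0.06406071]), array([-0.95411774,  0.29943168]), np.float64(1.2666993820299424))
nut px 340.0637450199203 324.31474103585657 328 354 317 336 [ 0.60159102 -0.02799874  0.131     ]
[[10, 195, 145], [21, 15, 246], [10, 197, 150], [13, 17, 106], [25, 25, 230]]
```

arm_command:
  commands:
    - [0,0,0,0.0035,0.0007,0.015,1]
    - [0,0,0,0.0035,0.0007,0.022,1]
    - [0,0,0,0.0035,0.0007,0.022,1]
    - [0,0,0,0.0035,0.0007,0.022,1]
    - [0,0,0,0.0035,0.0007,0.022,1]
    - [0,0,0,0.0035,0.0007,0.022,1]
    - [0,0,0,0.0035,0.0007,0.022,1]
    - [0,0,0,0.0035,0.0007,0.022,1]
    - [0,0,0,0.0035,0.0007,0.022,1]
    - [0,0,0,0.0035,0.0007,0.02,1]
    - [0,0,0,0,0,0,1]
    - [0,0,0,0,0,0,1]
    - [0,0,0,0,0,0,1]
    - [0,0,0,0,0,0,1]

```text
t: 3.87
eef_pos: [0.6185, 0.119, 0.1019]
tool_rot: [0.001, 0.784, 0.62, 0.001]
force: [-0.4, -0.1, 0.8]
width: 0.0855
grip_force: 0.0
```

```bash
cat >> h.py <<'E'
def tool():
    s=st(); M=R.from_quat(np.array(s["tool_rot"])[[1,2,3,0]]).as_matrix()
    print("t",round(s["t"],2),"p",s["eef_pos"].round(4),"xang",round(np.arctan2(M[1,0],M[0,0]),4),"z",M[:2,2].round(4),"F",s["force"].round(1),"T",s["wrist_torque"].round(2),"w",round(s["width"],4),"g",round(s["grip_force"],1),"j7",s["joint_positions"][6].round(2))
    return s,M
E
python3 - <<'E'
from h import *
s,M=tool()
c=look("wrist"); save(c,"w2")
hsv=cv2.cvtColor(c[0],cv2.COLOR_BGR2HSV)
d=np.array([.6162,.1196,.014])-s["eef_pos"]; print("todo tool",(M.T@d).round(4))
for P in [(.6185,.1335,.04)]: print(proj(c,P))
E
```

```text
t 3.87 p [0.6185 0.119  0.1019] xang 1.3383 z [0.0024 0.0004] F [-0.4 -0.1  0.8] T [ 0.   -0.02  0.  ] w 0.0855 g 0.0 j7 -0.74
todo tool [-0.     -0.0026  0.0879]
[308.09285457 228.00562523]
```

View pics/w2.png

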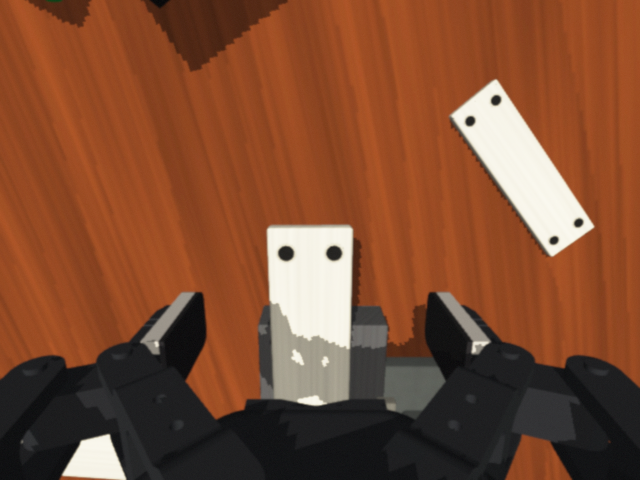

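Wrist close view: plate end edge at (309,226) as predicted, both holes at (286,253) and (334,253), fingers clear on both sides.

Run:
```python
from h import *
a,b=load("w1"),load("w2")
for p,q in [((298,152.5),(267,226)),((343,152.5),(352.5,225.5)),((307.5,167),(286,253)),((333,167),(334,253))]: print(tri(ray(a,*p),ray(b,*q)).round(4))
```

```text
[0.5951 0.1388 0.0345]
[0.6439 0.1271 0.0328]
[0.6019 0.121  0.037 ]
[0.6296 0.1145 0.0375]
```

arm_command:
  commands:
    - [0,0,0,0,-0.0026,0.01,1]
    - [0,0,0,0,0,0.01,1]
    - [0,0,0,0,0,0.01,1]
    - [0,0,0,0,0,0.01,1]
    - [0,0,0,0,0,0.01,1]
    - [0,0,0,0,0,0.01,1]
    - [0,0,0,0,0,0.01,1]
    - [0,0,0,0,0,0.01,1]
    - [0,0,0,0,0,0.005,1]
    - [0,0,0,0,0,0.003,1]
    - [0,0,0,0,0,0,1]
    - [0,0,0,0,0,0,1]

```text
t: 4.92
eef_pos: [0.6153, 0.1198, 0.0124]
tool_rot: [0.0, 0.784, 0.621, 0.0]
force: [0.7, 0.1, 0.3]
width: 0.0852
grip_force: 0.0
```

```bash
python3 -c "
from h import *
tool()"
```

```text
t 4.92 p [0.6153 0.1198 0.0124] xang 1.3388 z [0.0004 0.0001] F [0.7 0.1 0.3] T [ 0.   -0.05 -0.04] w 0.0852 g 0.0 j7 -0.78
```

arm_command:
  commands:
    - [0,0,0,0,0,0,0.75]
    - [0,0,0,0,0,0,0.65]
    - [0,0,0,0,0,0,0.55]
    - [0,0,0,0,0,0,0.4]
    - [0,0,0,0,0,0,0.3]
    - [0,0,0,0,0,0,0.3]
    - [0,0,0,0,0,0,0.3]
    - [0,0,0,0,0,0,0.3]
    - [0,0,0,0,0,0,0.3]
    - [0,0,0,0,0,0,0.3]
  grip_force: 40

```text
t: 5.75
eef_pos: [0.6155, 0.1198, 0.0126]
tool_rot: [0.0, 0.784, 0.621, 0.0]
force: [-0.1, 0.1, 5.5]
width: 0.0493
grip_force: 45.5
```

```bash
python3 -c "
from h import *
tool()
c=look('wrist');save(c,'w3')"
```

```text
t 5.75 p [0.6155 0.1198 0.0126] xang 1.3388 z [0.001  0.0002] F [-0.1  0.1  5.5] T [-0.15 -0.12  0.06] w 0.0493 g 45.5 j7 -0.78
```

arm_command:
  commands:
    - [0,0,0,-0.001,0.0008,0,0.3]
    - [0,0,0,-0.0018,0.0015,0,0.3]
    - [0,0,0,-0.0018,0.0015,0,0.3]
    - [0,0,0,-0.0018,0.0015,0,0.3]
    - [0,0,0,-0.0018,0.0015,0,0.3]
    - [0,0,0,-0.0018,0.0015,0,0.3]
    - [0,0,0,-0.0018,0.0015,0,0.3]
    - [0,0,0,-0.0018,0.0015,0,0.3]
    - [0,0,0,-0.0018,0.0015,0,0.3]
    - [0,0,0,-0.0018,0.0015,0,0.3]
    - [0,0,0,-0.0018,0.0015,0,0.3]
    - [0,0,0,-0.0018,0.0015,0,0.3]
    - [0,0,0,0,0,0,0.3]
    - [0,0,0,0,0,0,0.3]

```text
t: 6.97
eef_pos: [0.6268, 0.0989, 0.013]
tool_rot: [-0.001, 0.784, 0.621, 0.001]
force: [-2.2, 4.6, 7.1]
width: 0.0492
grip_force: 45.9
```

```bash
cat >> h.py <<'E'
def ff():
    s,M=tool(); th=-.2365; ex=np.array([np.cos(th),np.sin(th)]); ey=np.array([-ex[1],ex[0]])
    p=s["eef_pos"][:2]; F=s["force"][:2]; print("fix pos",((p@ex-.5915)*1e3).round(1),((p@ey-.1145)*1e3).round(1),"F",(F@ex).round(1),(F@ey).round(1))
E
python3 -c "
from h import *
ff()
c=look('wrist');save(c,'w4')
cv2.imwrite('pics/w4b.png',cv2.resize(c[0][240:440,200:440],None,fx=2.5,fy=2.5))
ims=[look(n) for n in ('side','scene')]; save(ims[0],'s4'); save(ims[1],'c4')
a=ims[0][0][190:320,280:410]; b=ims[1][0][220:350,265:395]
cv2.imwrite('pics/v4.png',np.hstack([cv2.resize(x,None,fx=3,fy=3,interpolation=2) for x in (b,a)]))
"
```

```text
t 6.97 p [0.6268 0.0989 0.013 ] xang 1.3401 z [0.0003 0.004 ] F [-2.2  4.6  7.1] T [ 0.81  0.32 -0.04] w 0.0492 g 45.9 j7 -0.74
fix pos -5.3 128.5 F -3.2 3.9
```

View pics/v4.png

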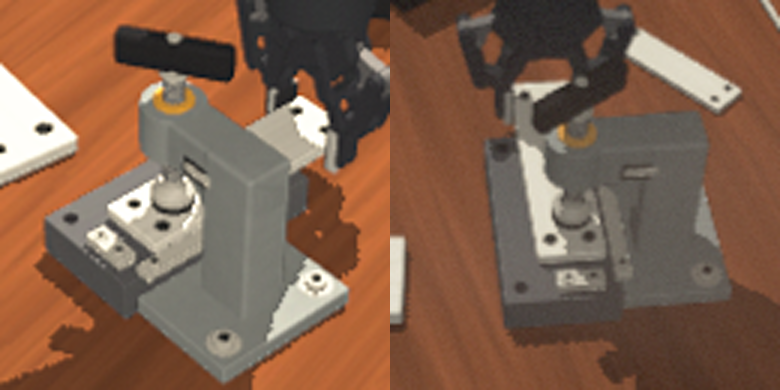

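Fixture crops: plate now close to fence and end stop, small gaps left, handle and tab unchanged (tab slot at crop (197,172) and (640,172)). The arm is compliant and friction is about 4 N. Approach slowly.

arm_command:
  commands:
    - [0,0,0,-0.001,0.0005,0,0.3]
    - [0,0,0,-0.001,0.0005,0,0.3]
    - [0,0,0,-0.001,0.0005,0,0.3]
    - [0,0,0,-0.001,0.0005,0,0.3]
    - [0,0,0,-0.001,0.0005,0,0.3]
    - [0,0,0,-0.0005,0.0005,0,0.3]
    - [0,0,0,0,0,0,0.3]
    - [0,0,0,0,0,0,0.3]

```text
t: 7.78
eef_pos: [0.6287, 0.0935, 0.0131]
tool_rot: [-0.002, 0.784, 0.621, 0.002]
force: [-2.8, 5.2, 7.8]
width: 0.0492
grip_force: 45.9
```

```bash
python3 -c "
from h import *
ff()"
```

```text
t 7.78 p [0.6287 0.0935 0.0131] xang 1.3404 z [0.0009 0.0048] F [-2.8  5.2  7.8] T [ 1.03  0.26 -0.09] w 0.0492 g 45.9 j7 -0.73
fix pos -2.2 123.7 F -4.0 4.4
```

arm_command:
  commands:
    - [0,0,0,-0.0005,0.0005,0,0.3]
    - [0,0,0,-0.0005,0.0005,0,0.3]
    - [0,0,0,-0.0005,0.0005,0,0.3]
    - [0,0,0,-0.0005,0.0005,0,0.3]
    - [0,0,0,0,0,0,0.3]
    - [0,0,0,0,0,0,0.3]

```text
t: 8.28
eef_pos: [0.6291, 0.0929, 0.0131]
tool_rot: [-0.003, 0.784, 0.621, 0.002]
force: [-4.1, 8.8, 10.2]
width: 0.0496
grip_force: 46.0
```

```bash
python3 -c "
from h import *
ff()"
```

```text
t 8.28 p [0.6291 0.0929 0.0131] xang 1.34 z [-0.0009  0.0068] F [-4.1  8.8 10.2] T [ 1.54  0.63 -0.49] w 0.0496 g 46.0 j7 -0.73
fix pos -1.7 123.2 F -6.0 7.6
```

arm_command:
  commands:
    - [0,0,0,-0.0005,0.0005,0,0.3]
    - [0,0,0,-0.0005,0.0005,0,0.3]
    - [0,0,0,-0.0005,0.0005,0,0.3]
    - [0,0,0,0,0,0,0.3]
    - [0,0,0,0,0,0,0.3]
    - [0,0,0,0,0,0,0.3]

```text
t: 8.78
eef_pos: [0.6293, 0.0925, 0.0131]
tool_rot: [-0.004, 0.784, 0.621, 0.002]
force: [-6.5, 11.9, 10.2]
width: 0.0492
grip_force: 46.1
```

```bash
python3 -c "
from h import *
ff()
ims=[look(n) for n in ('side','scene')]; save(ims[0],'s5'); save(ims[1],'c5')
a=ims[0][0][225:305,310:390]; b=ims[1][0][255:335,275:355]
cv2.imwrite('pics/v5.png',np.hstack([cv2.resize(x,None,fx=5,fy=5,interpolation=2) for x in (b,a)]))
"
```

```text
t 8.78 p [0.6293 0.0925 0.0131] xang 1.3396 z [-0.0024  0.0084] F [-6.5 11.9 10.2] T [ 1.98  0.99 -0.8 ] w 0.0492 g 46.1 j7 -0.73
fix pos -1.4 122.8 F -9.1 10.0
```

View pics/v5.png

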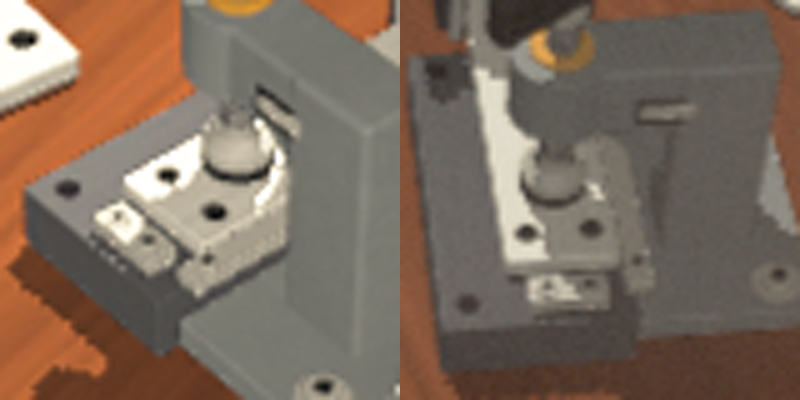

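Crops: plate end abuts the end stop (scene crop (180,240), side crop (560,270)) and its long side abuts the fence (scene crop (240,235), side crop (615,235)). Reaction forces are about 9–10 N on both axes, so it is home. Release.

arm_command:
  commands:
    - [0,0,0,0,0,0,0.6]
    - [0,0,0,0,0,0,0.7]
    - [0,0,0,0,0,0,0.8]
    - [0,0,0,0,0,0,0.9]
    - [0,0,0,0,0,0,1]
    - [0,0,0,0,0,0,1]
    - [0,0,0,0,0,0,1]

```text
t: 9.47
eef_pos: [0.6314, 0.0849, 0.0122]
tool_rot: [0.0, 0.784, 0.62, -0.0]
force: [0.0, -0.2, 0.1]
width: 0.0854
grip_force: 0.0
```

```bash
python3 -c "
from h import *
ff()
ims=[look(n) for n in ('side','scene')]; save(ims[0],'s6'); save(ims[1],'c6')
for a,b in (('s5','s6'),('c5','c6')):
    d=cv2.absdiff(load(a)[0],load(b)[0]).max(2)
    print((d[240:300,310:350]>40).sum() if a[0]=='s' else (d[255:335,275:340]>40).sum())
"
```

```text
t 9.47 p [0.6314 0.0849 0.0122] xang 1.3383 z [-0.0001 -0.0002] F [ 0.  -0.2  0.1] T [-0.01  0.03 -0.01] w 0.0854 g 0.0 j7 -0.73
fix pos 2.4 116.0 F 0.1 -0.2
9
10
```

arm_command:
  commands:
    - [0,0,0,0,0,-0.01,1]
    - [0,0,0,0,0,-0.016,1]
    - [0,0,0,0,0,-0.022,1]
    - [0,0,0,0,0,-0.022,1]
    - [0,0,0,0,0,-0.022,1]
    - [0,0,0,0,0,-0.022,1]
    - [0,0,0,0,0,-0.022,1]
    - [0,0,0,0,0,-0.022,1]
    - [0,0,0,0,0,-0.022,1]
    - [0,0,0,0,0,-0.022,1]
    - [0,0,0,0,0,-0.022,1]
    - [0,0,0,0,0,-0.022,1]
    - [0,0,0,0,0,-0.012,1]

```text
t: 10.65
eef_pos: [0.6322, 0.0857, 0.2741]
tool_rot: [0.001, 0.784, 0.621, 0.002]
force: [1.4, 0.9, -0.3]
width: 0.085
grip_force: 0.0
```

arm_command:
  commands:
    - [0,0,0.1,-0.01,0,0,1]
    - [0,0,0.1,-0.014,0,0,1]
    - [0,0,0.1,-0.014,0,0,1]
    - [0,0,0.1,-0.014,0,0,1]
    - [0,0,0.1,-0.014,0,0,1]
    - [0,0,0.1,-0.014,0,0,1]
    - [0,0,0.1,-0.014,0,0,1]
    - [0,0,0.1,-0.014,0,0,1]
    - [0,0,0.1,-0.014,0,0,1]
    - [0,0,0.083,0,0,0,1]
    - [0,0,0,0,0,0,1]
    - [0,0,0,0,0,0,1]
    - [0,0,0,0,0,0,1]

```text
t: 11.73
eef_pos: [0.5606, -0.0086, 0.2708]
tool_rot: [-0.0, 0.984, 0.178, 0.0]
force: [0.3, 0.4, -0.0]
width: 0.0853
grip_force: 0.0
```

Run:
```python
from h import *
ff()
c=look("wrist"); save(c,"w6")
```

```text
t 11.73 p [ 0.5606 -0.0086  0.2708] xang 0.3587 z [0.0009 0.0004] F [ 0.3  0.4 -0. ] T [ 0.01  0.   -0.02] w 0.0853 g 0.0 j7 -1.31
fix pos -44.5 8.5 F 0.2 0.4
```

View pics/w6.png

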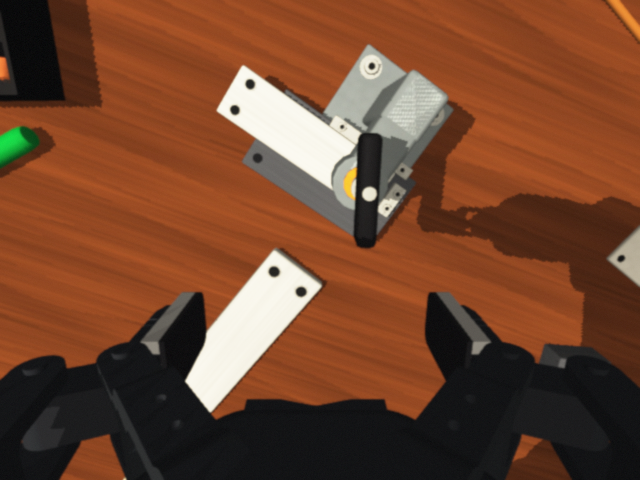

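Wrist view: T-handle bar from (370,135) to (365,246), knob at (370,194). Plate still looks home. J7 has room for about 4.7 rad clockwise if I grip with the tool turned half round.

Run:
```python
from h import *
def bar(n):
    c=load(n); g=c[0].max(2); m=(g<60).astype(np.uint8)
    nl,lab,stt,cen=cv2.connectedComponentsWithStats(m)
    if n=="w6": u,v=370,160
    else: u,v=325,365
    k=lab[v,u]; 
    pts=np.argwhere(lab==k)[:,::-1].astype(np.float32); print(n,stt[k]); return c,pts
c,p=bar("w6"); r=cv2.minAreaRect(p); print(r)
b=cv2.boxPoints(r); W=np.array([onz(c,*q,.173) for q in b]); print(W.round(4)); print("ctr",W.mean(0))
e=[W[1]-W[0],W[2]-W[1]]; l=max(e,key=np.linalg.norm); print("len",np.linalg.norm(l),"ang",np.arctan2(l[1],l[0])%np.pi)
print("knob z.177",onz(c,369.5,194,.177), "tri knob w1/w6",tri(ray(load('w1'),344.5,357),ray(c,369.5,194)))
S,D=load("scene0"),load("side0")
print(tri(ray(c,369.5,194),ray(S,323,232.3),ray(D,344,216.7)),tri(ray(c,369.5,194),ray(S,323,232.3)))
print(st()["joint_positions"].round(2))
```

```text
w6 [ 354  133   28  115 2338]
((367.3009338378906, 190.01329040527344), (24.373350143432617, 114.1536636352539), 2.5261168479919434)
[[ 0.5629 -0.0358  0.173 ]
 [ 0.6335 -0.0107  0.173 ]
 [ 0.6383 -0.0252  0.173 ]
 [ 0.568  -0.0517  0.173 ]]
ctr [ 0.60067809 -0.03085291  0.173     ]
len 0.07499132929731009 ang 0.34218926921986836
knob z.177 [ 0.6006162 -0.031896   0.177    ] tri knob w1/w6 [ 0.60059456 -0.03222409  0.17524904]
[ 0.60147644 -0.03178715  0.17704461] [ 0.60101252 -0.03183159  0.17593184]
[ 0.05  0.46 -0.12  1.72  0.06  0.97 -1.31]
```

Run:
```python
from h import *
c=load("w6")
th=-.2365; ex=np.array([np.cos(th),np.sin(th)]); ey=np.array([-ex[1],ex[0]]); o=np.array([.6009,-.0317])
def f(u,v,z,n,c=c):
    P=onz(c,u,v,z)[:2]; print(n,P.round(4),"fix",((P-o)@ex*1e3).round(1),((P-o)@ey*1e3).round(1))
f(244,66,.04,"plate end +x"); f(217,109,.04,"plate end -x"); f(244,158,.03,"bed +y -x corner"); f(258,158,.03,"bed hole"); f(362,238,.03,"bed -y-x corner?"); f(371,66,.014,"foot bolt")
# before/after in side+scene: stop gap
z6=cv2.resize(c[0][40:260,200:460],None,fx=3,fy=3,interpolation=2); cv2.imwrite("pics/z6.png",z6)
w=load("w1"); f(293,208,.03,"w1 bed far -x",w); f(361,209,.03,"w1 bed far +x",w); f(293,333,.03,"w1 bed near -x",w)
f(320.5,152.5,.04,"w1 plate end",w); f(320.5,152.5,.037,"w1 plate end z37",w)
```

```text
plate end +x [0.6569 0.0973] fix 24.2 138.6
plate end -x [0.6115 0.1102] fix -22.9 140.4
bed +y -x corner [0.5752 0.0735] fix -49.6 96.3
bed hole [0.5802 0.0601] fix -41.6 84.4
bed -y-x corner? [ 0.5388 -0.0716] fix -51.0 -53.3
foot bolt [ 0.7034 -0.0155] fix 95.9 39.8
w1 bed far -x [0.5741 0.0783] fix -51.9 100.6
w1 bed far +x [0.6512 0.0589] fix 27.6 99.9
w1 bed near -x [ 0.534  -0.0803] fix -53.6 -63.0
w1 plate end [0.6196 0.1332] fix -20.4 164.7
w1 plate end z37 [0.6196 0.1331] fix -20.4 164.6
```

View pics/z6.png

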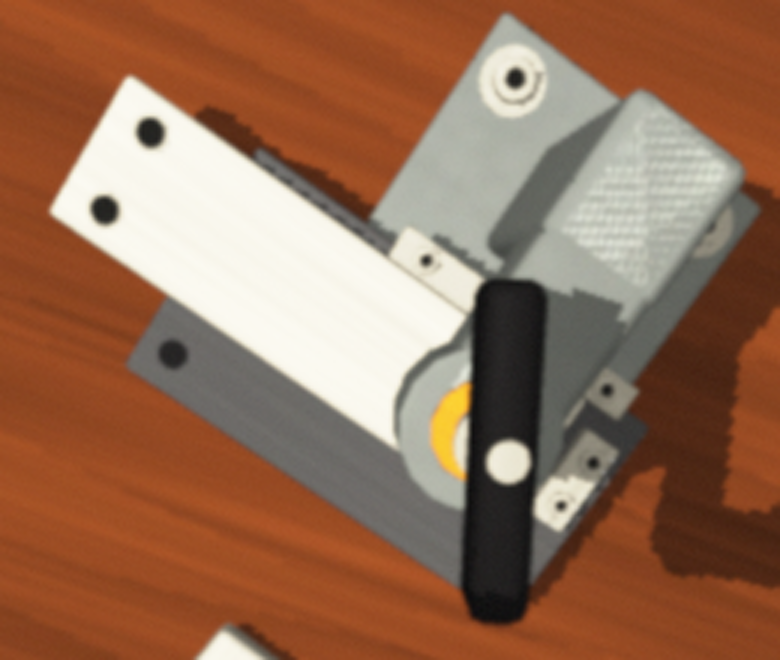

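The crop is unclear on whether a gap of about 3 mm to the end stop remains, since the plate end measures 139–140 mm against 135. I'll settle it with a gentle push on the plate's free end face using closed fingers, stopping when the force rises.

arm_command:
  commands:
    - [0,0,-0.0975,0,0,0,0.5]
    - [0,0,-0.0975,0,0,0,0]
    - [0,0,-0.0975,0,0,0,0]
    - [0,0,-0.0975,0,0,0,0]
    - [0,0,-0.0975,0,0,0,0]
    - [0,0,-0.0975,0,0,0,0]
    - [0,0,-0.0975,0,0,0,0]
    - [0,0,-0.0975,0,0,0,0]
    - [0,0,-0.0975,0,0,0,0]
    - [0,0,-0.0975,0,0,0,0]
    - [0,0,0,0.027,0.0075,0,0]
    - [0,0,0,0.027,0.0075,0,0]
    - [0,0,0,0.027,0.0075,0,0]
    - [0,0,0,0.027,0.0075,0,0]
    - [0,0,0,0.027,0.0075,0,0]
    - [0,0,0,0.027,0.0075,0,0]
    - [0,0,0,0,0,0.01,0]
    - [0,0,0,0,0,0.02,0]
  grip_force: 30

```text
t: 13.28
eef_pos: [0.6444, 0.1413, 0.2419]
tool_rot: [0.0, 0.785, 0.619, 0.003]
force: [1.1, -0.8, 0.4]
width: 0.0001
grip_force: 0.0
```

arm_command:
  commands:
    - [0,0,0,0,0,0.025,0]
    - [0,0,0,0,0,0.025,0]
    - [0,0,0,0,0,0.025,0]
    - [0,0,0,0,0,0.025,0]
    - [0,0,0,0,0,0.025,0]
    - [0,0,0,0,0,0.025,0]
    - [0,0,0,0,0,0.025,0]
    - [0,0,0,0,0,0.02,0]
    - [0,0,0,0,0,0.016,0]
    - [0,0,0,0,0,0,0]
    - [0,0,0,0,0,0,0]

```text
t: 14.2
eef_pos: [0.6419, 0.1376, 0.0285]
tool_rot: [-0.001, 0.786, 0.618, -0.001]
force: [0.2, 0.1, -0.2]
width: -0.0
grip_force: 0.0
```

```bash
sed -i 's/\.1145/.1100/' h.py
python3 - <<'E'
from h import *
ff()
E
```

```text
t 14.2 p [0.6419 0.1376 0.0285] xang 1.3317 z [-0.0019  0.    ] F [ 0.2  0.1 -0.2] T [-0.01 -0.07  0.03] w -0.0 g 0.0 j7 -0.79
fix pos 0.3 174.2 F 0.2 0.1
```

arm_command:
  commands:
    - [0,0,0,-0.002,0,0,0]
    - [0,0,0,-0.003,0,0,0]
    - [0,0,0,-0.003,0,0,0]
    - [0,0,0,-0.003,0,0,0]
    - [0,0,0,-0.003,0,0,0]
    - [0,0,0,-0.003,0,0,0]
    - [0,0,0,-0.002,0,0,0]
    - [0,0,0,-0.001,0,0,0]
    - [0,0,0,-0.001,0,0,0]
    - [0,0,0,-0.001,0,0,0]
    - [0,0,0,-0.001,0,0,0]
    - [0,0,0,0,0,0,0]

```text
t: 15.2
eef_pos: [0.6373, 0.1163, 0.0294]
tool_rot: [-0.0, 0.786, 0.618, 0.001]
force: [-0.1, 3.1, -0.2]
width: -0.0001
grip_force: 1.2
```

```bash
python3 -c "
from h import *
ff()"
```

```text
t 15.2 p [0.6373 0.1163 0.0294] xang 1.3314 z [0.0007 0.0015] F [-0.1  3.1 -0.2] T [ 0.48 -0.16  0.04] w -0.0001 g 1.2 j7 -0.77
fix pos 0.8 152.4 F -0.8 3.0
```

arm_command:
  commands:
    - [0,0,0,-0.001,0,0,0]
    - [0,0,0,-0.001,0,0,0]
    - [0,0,0,-0.001,0,0,0]
    - [0,0,0,0,0,0,0]
    - [0,0,0,0,0,0,0]

```text
t: 15.62
eef_pos: [0.6363, 0.1122, 0.0293]
tool_rot: [0.0, 0.787, 0.617, -0.0]
force: [0.4, 2.4, 0.4]
width: 0.0001
grip_force: 1.1
```

```bash
python3 -c "
from h import *
ff()"
```

```text
t 15.62 p [0.6363 0.1122 0.0293] xang 1.3306 z [-0.     -0.0001] F [0.4 2.4 0.4] T [ 0.47 -0.12 -0.04] w 0.0001 g 1.1 j7 -0.76
fix pos 0.8 148.1 F -0.2 2.4
```

It's still sliding, so it was not fully home. Continue.

arm_command:
  commands:
    - [0,0,0,-0.0007,0,0,0]
    - [0,0,0,-0.0007,0,0,0]
    - [0,0,0,-0.0007,0,0,0]
    - [0,0,0,0,0,0,0]

```text
t: 15.95
eef_pos: [0.636, 0.1109, 0.0294]
tool_rot: [-0.0, 0.787, 0.617, 0.001]
force: [0.8, 4.0, -2.8]
width: -0.0002
grip_force: 2.0
```

```bash
python3 -c "
from h import *
ff()"
```

```text
t 15.95 p [0.636  0.1109 0.0294] xang 1.331 z [0.0005 0.001 ] F [ 0.8  4.  -2.8] T [ 0.9  -0.23 -0.03] w -0.0002 g 2.0 j7 -0.76
fix pos 0.8 146.8 F -0.2 4.0
```

arm_command:
  commands:
    - [0,0,0,-0.0007,0,0,0]
    - [0,0,0,-0.0007,0,0,0]
    - [0,0,0,-0.0007,0,0,0]
    - [0,0,0,0,0,0,0]

```text
t: 16.28
eef_pos: [0.6359, 0.1109, 0.0295]
tool_rot: [-0.001, 0.786, 0.618, 0.002]
force: [2.2, 7.3, -2.1]
width: 0.0001
grip_force: 3.6
```

```bash
python3 -c "
from h import *
ff()"
```

```text
t 16.28 p [0.6359 0.1109 0.0295] xang 1.332 z [0.0018 0.0037] F [ 2.2  7.3 -2.1] T [ 1.56 -0.43  0.  ] w 0.0001 g 3.6 j7 -0.76
fix pos 0.8 146.8 F 0.4 7.6
```

arm_command:
  commands:
    - [0,0,0,-0.0008,0,0,0]
    - [0,0,0,-0.0008,0,0,0]
    - [0,0,0,-0.0008,0,0,0]
    - [0,0,0,0,0,0,0]
    - [0,0,0,0,0,0,0]

```text
t: 16.7
eef_pos: [0.6359, 0.1108, 0.0298]
tool_rot: [-0.001, 0.786, 0.618, 0.003]
force: [2.3, 9.7, -3.3]
width: -0.0
grip_force: 5.2
```

```bash
python3 -c "
from h import *
ff()"
```

```text
t 16.7 p [0.6359 0.1108 0.0298] xang 1.333 z [0.0035 0.0065] F [ 2.3  9.7 -3.3] T [ 2.19 -0.51 -0.05] w -0.0 g 5.2 j7 -0.76
fix pos 0.8 146.7 F -0.0 10.0
```

Solid stop: position unchanged while the force rises to 10 N. Back off, rise, and check the fence side and angle from above.

arm_command:
  commands:
    - [0,0,0,0.006,0,0,0]
    - [0,0,0,0.01,0,0,0]
    - [0,0,0,0,0,-0.02,0.2]
    - [0,0,0,0,0,-0.025,1]
    - [0,0,0,0,0,-0.03,1]
    - [0,0,0,0,0,-0.03,1]
    - [0,0,0,-0.005,0,-0.03,1]
    - [0,0,0,-0.01,0,-0.03,1]
    - [0,0,0,-0.01,0,-0.03,1]
    - [0,0,0,-0.01,0,-0.03,1]
    - [0,0,0,-0.01,0,-0.03,1]
    - [0,0,0,-0.005,0,-0.025,1]
    - [0,0,0,0,0,0,1]
    - [0,0,0,0,0,0,1]
    - [0,0,0,0,0,0,1]

```text
t: 17.95
eef_pos: [0.626, 0.0721, 0.3086]
tool_rot: [-0.0, 0.787, 0.617, -0.001]
force: [-0.0, -0.2, -0.7]
width: 0.0852
grip_force: 0.0
```

Run:
```python
from h import *
ff()
c=look("wrist"); save(c,"w7")
hsv=cv2.cvtColor(c[0],cv2.COLOR_BGR2HSV); white=(hsv[...,1]<60)&(hsv[...,2]>150)
th=-.2365; ex=np.array([np.cos(th),np.sin(th)]); ey=np.array([-ex[1],ex[0]]); o=np.array([.6009,-.0317])
fx=lambda P:((P[:2]-o)@np.array([ex,ey]).T*1e3)
def line(px,z):
    P=np.array([fx(onz(c,*p,z)) for p in px]); a,b=np.polyfit(P[:,1],P[:,0],1); r=np.abs(P[:,0]-a*P[:,1]-b)<1.5; a,b=np.polyfit(P[r,1],P[r,0],1)
    return "slope",round(a,4),"x@-45,45:",round(b-45*a,1),round(b+45*a,1)
mid=proj(c,[*(o+.10*ey),.04]).astype(int); print("mid",mid)
def pt(x,y,z): return proj(c,[*(o+x*ex+y*ey),z])
L,Rr,B,F=[],[],[],[]
for y in np.linspace(.03,.13,34):
    u0,v=pt(0,y,.04); v=int(round(v)); 
    row=np.where(~white[v])[0]; u0=int(u0)
    if not white[v,u0]: continue
    l=row[row<u0].max()+.5; r=row[row>u0].min()-.5
    L.append((l,v)); 
    if y>.055: Rr.append((r,v))
for y in np.linspace(-.02,.09,36):
    u0,v=pt(-.042,y,.03); v=int(round(v)); u0=int(u0); row=np.where(hsv[v,:,1]>110)[0]
    B.append((row[row<u0].max()+.5,v))
print("plate L",line(L,.04)); print("plate R",line(Rr,.04)); print("bed L",line(B,.03))
u=[pt(x,.1,.04)[0] for x in np.linspace(-.018,.018,12)]
E_=[(int(q),np.where(white[:mid[1],int(q)][::-1]==0)[0][0]) for q in u]
print("end y",np.mean([fx(onz(c,q,mid[1]-k-.5,.04))[1] for q,k in E_]))
q=pt(-.042,.097,.03); u=int(q[0]); col=hsv[:,u,1]; v=int(pt(-.042,.06,.03)[1])
while col[v]<110: v-=1
print("bed end y",fx(onz(c,u,v+.5,.03)))
cv2.imwrite("pics/z7.png",cv2.resize(c[0][120:420,180:480],None,fx=2,fy=2,interpolation=2))
```

```text
t 17.95 p [0.626  0.0721 0.3086] xang 1.3301 z [-0.0018 -0.0013] F [-0.  -0.2 -0.7] T [-0.01  0.03  0.04] w 0.0852 g 0.0 j7 -0.59
fix pos 0.1 106.8 F 0.0 -0.2
mid [315 199]
plate L ('slope', np.float64(-0.0016), 'x@-45,45:', np.float64(-26.0), np.float64(-26.2))
plate R ('slope', np.float64(-0.01), 'x@-45,45:', np.float64(25.5), np.float64(24.6))
bed L ('slope', np.float64(0.0024), 'x@-45,45:', np.float64(-55.0), np.float64(-54.8))
end y 126.125321420825
bed end y [-42.75481376 101.85856889]
```

View pics/z7.png

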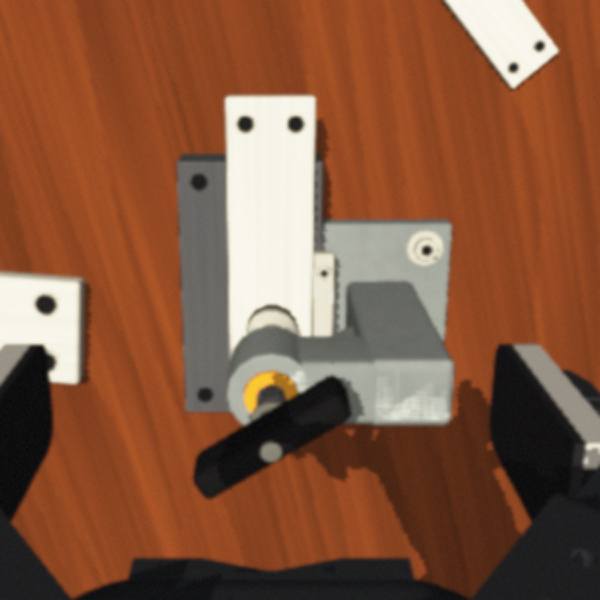

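Seen from above: plate parallel to the bed (0.004 rad) and apparently against the fence, with the fence edge next to the plate edge at crop (316,260). The edge measure allows about a 1 mm gap, so I'll give the -x side one light nudge too.

arm_command:
  commands:
    - [0,0,0,-0.007,-0.012,0,0.5]
    - [0,0,0,-0.01,-0.016,0,0]
    - [0,0,0,-0.01,-0.017,0.01,0]
    - [0,0,0,-0.01,-0.017,0.015,0]
    - [0,0,0,0,0,0.025,0]
    - [0,0,0,0,0,0.03,0]
    - [0,0,0,0,0,0.03,0]
    - [0,0,0,0,0,0.03,0]
    - [0,0,0,0,0,0.03,0]
    - [0,0,0,0,0,0.03,0]
    - [0,0,0,0,0,0.03,0]
    - [0,0,0,0,0,0.025,0]
    - [0,0,0,0,0,0.015,0]
    - [0,0,0,0,0,0.004,0]
    - [0,0,0,0,0,0,0]
    - [0,0,0,0,0,0,0]
    - [0,0,0,0,0,0,0]

```text
t: 19.42
eef_pos: [0.5583, 0.0519, 0.0362]
tool_rot: [0.0, 0.787, 0.617, 0.001]
force: [-0.5, 0.4, 0.6]
width: -0.0003
grip_force: 0.0
```

```bash
python3 -c "
from h import *
ff()"
```

```text
t 19.42 p [0.5583 0.0519 0.0362] xang 1.3309 z [0.0015 0.0003] F [-0.5  0.4  0.6] T [-0.03 -0.01  0.01] w -0.0003 g 0.0 j7 -0.74
fix pos -60.9 71.2 F -0.5 0.3
```

arm_command:
  commands:
    - [0,0,0,0,0.002,0.002,0]
    - [0,0,0,0,0.003,0.001,0]
    - [0,0,0,0,0.003,0,0]
    - [0,0,0,0,0.003,0,0]
    - [0,0,0,0,0.002,0,0]
    - [0,0,0,0,0.001,0,0]
    - [0,0,0,0,0.001,0,0]
    - [0,0,0,0,0,0,0]

```text
t: 20.08
eef_pos: [0.5724, 0.0479, 0.0323]
tool_rot: [0.0, 0.787, 0.617, 0.0]
force: [0.2, 0.5, -0.1]
width: -0.0004
grip_force: 0.0
```

```bash
python3 -c "
from h import *
ff()"
```

```text
t 20.08 p [0.5724 0.0479 0.0323] xang 1.3305 z [0.0001 0.    ] F [ 0.2  0.5 -0.1] T [-0.02  0.    0.01] w -0.0004 g 0.0 j7 -0.73
fix pos -46.2 70.7 F 0.1 0.6
```

arm_command:
  commands:
    - [0,0,0,0,0.001,0,0]
    - [0,0,0,0,0.001,0,0]
    - [0,0,0,0,0.001,0,0]
    - [0,0,0,0,0,0,0]

```text
t: 20.42
eef_pos: [0.5754, 0.0473, 0.0324]
tool_rot: [0.0, 0.787, 0.617, 0.0]
force: [0.1, -1.1, 0.3]
width: -0.0
grip_force: 0.0
```

```bash
python3 -c "
from h import *
ff()"
```

```text
t 20.42 p [0.5754 0.0473 0.0324] xang 1.3307 z [0.0003 0.    ] F [ 0.1 -1.1  0.3] T [-0.03 -0.02 -0.03] w -0.0 g 0.0 j7 -0.72
fix pos -43.2 70.8 F 0.4 -1.1
```

arm_command:
  commands:
    - [0,0,0,0,0.001,0,0]
    - [0,0,0,0,0.001,0,0]
    - [0,0,0,0,0.001,0,0]
    - [0,0,0,0,0,0,0]

```text
t: 20.75
eef_pos: [0.5784, 0.0466, 0.0323]
tool_rot: [0.0, 0.787, 0.617, 0.0]
force: [-1.1, 0.0, -0.7]
width: 0.0
grip_force: 0.0
```

```bash
python3 -c "
from h import *
ff()"
```

```text
t 20.75 p [0.5784 0.0466 0.0323] xang 1.3306 z [0.0003 0.    ] F [-1.1  0.  -0.7] T [-0.01  0.04  0.  ] w 0.0 g 0.0 j7 -0.72
fix pos -40.2 70.8 F -1.0 -0.3
```

arm_command:
  commands:
    - [0,0,0,0,0.001,0,0]
    - [0,0,0,0,0.001,0,0]
    - [0,0,0,0,0,0,0]

```text
t: 21.0
eef_pos: [0.5803, 0.0461, 0.0324]
tool_rot: [0.0, 0.787, 0.617, 0.0]
force: [-0.5, 0.6, 0.4]
width: -0.0001
grip_force: 0.0
```

```bash
python3 -c "
from h import *
ff()"
```

```text
t 21.0 p [0.5803 0.0461 0.0324] xang 1.3306 z [0.0004 0.    ] F [-0.5  0.6  0.4] T [-0.03 -0.03  0.02] w -0.0001 g 0.0 j7 -0.72
fix pos -38.1 70.8 F -0.7 0.5
```

arm_command:
  commands:
    - [0,0,0,0,0.001,0,0]
    - [0,0,0,0,0.001,0,0]
    - [0,0,0,0,0.001,0,0]
    - [0,0,0,0,0,0,0]

```text
t: 21.33
eef_pos: [0.5815, 0.0459, 0.0321]
tool_rot: [-0.001, 0.787, 0.618, -0.001]
force: [-4.3, 1.9, 3.3]
width: -0.0002
grip_force: 2.6
```

```bash
python3 -c "
from h import *
ff()"
```

```text
t 21.33 p [0.5815 0.0459 0.0321] xang 1.3312 z [-0.0027  0.0002] F [-4.3  1.9  3.3] T [0.36 0.92 0.  ] w -0.0002 g 2.6 j7 -0.71
fix pos -36.9 70.9 F -4.6 0.8
```

arm_command:
  commands:
    - [0,0,0,0,0.001,0,0]
    - [0,0,0,0,0.001,0,0]
    - [0,0,0,0,0,0,0]

```text
t: 21.58
eef_pos: [0.5817, 0.0459, 0.0321]
tool_rot: [-0.002, 0.786, 0.618, -0.002]
force: [-7.7, 2.5, 5.8]
width: -0.0001
grip_force: 5.1
```

```bash
python3 -c "
from h import *
ff()"
```

```text
t 21.58 p [0.5817 0.0459 0.0321] xang 1.3317 z [-0.0058  0.0001] F [-7.7  2.5  5.8] T [0.51 1.73 0.01] w -0.0001 g 5.1 j7 -0.71
fix pos -36.7 70.9 F -8.0 0.6
```

Stiff contact straight away (8 N, 0.2 mm of give), so the plate is on the fence. Now to the handle.

arm_command:
  commands:
    - [0,0,0,0,-0.008,0,0]
    - [0,0,0,0,-0.01,0,0]
    - [0,0,0,0,0,-0.02,0]
    - [0,0,0,0,0,-0.03,0]
    - [0,0,0,0,0,-0.03,0]
    - [0,0,0,0,0,-0.03,0]
    - [0,0,0,0,0,-0.03,0]
    - [0,0,0,0,0,-0.03,0]
    - [0,0,0,0,0,-0.03,0.5]
    - [0,0,0,0,0,-0.03,1]
    - [0,0,0,-0.01,0.008,-0.01,1]
    - [0,0,0,-0.02,0.015,0,1]
    - [0,0,0,-0.02,0.015,0,1]
    - [0,0,0,-0.02,0.015,0,1]

```text
t: 22.75
eef_pos: [0.6035, -0.0328, 0.2733]
tool_rot: [0.002, 0.787, 0.617, 0.001]
force: [0.2, 1.4, -0.7]
width: 0.0723
grip_force: 0.0
```

arm_command:
  commands:
    - [0,0,-0.1,0,0,0,1]
    - [0,0,-0.12,0,0,0,1]
    - [0,0,-0.12,0,0,0,1]
    - [0,0,-0.12,0,0,0,1]
    - [0,0,-0.12,0,0,0,1]
    - [0,0,-0.12,0,0,0,1]
    - [0,0,-0.12,0,0,0,1]
    - [0,0,-0.12,0,0,0,1]
    - [0,0,-0.12,0,0,0,1]
    - [0,0,-0.12,0,0,0,1]
    - [0,0,-0.12,0,0,0,1]
    - [0,0,-0.12,0,0,0,1]
    - [0,0,-0.12,0,0,0,1]
    - [0,0,-0.12,0,0,0,1]
    - [0,0,-0.12,0,0,0,1]
    - [0,0,-0.12,0,0,0,1]
    - [0,0,-0.12,0,0,0,1]
    - [0,0,-0.12,0,0,0,1]
    - [0,0,-0.013,0,0,0,1]
    - [0,0,0,0,0,0,1]

```text
t: 24.42
eef_pos: [0.6027, -0.0318, 0.2722]
tool_rot: [0.001, -0.169, 0.986, 0.0]
force: [0.5, 0.4, -0.4]
width: 0.0859
grip_force: 0.0
```

Run:
```python
from h import *
ff(); s=st()
M=R.from_quat(np.array(s["tool_rot"])[[1,2,3,0]]).as_matrix()
c=look("wrist"); save(c,"w8")
g=c[0].max(2)
u,v=proj(c,[.6009,-.0317,.178]); print(u,v, s["joint_positions"].round(2))
print("todo",(M.T@(np.array([.6009,-.0317,.150])-s["eef_pos"])).round(4))
lab=cv2.connectedComponentsWithStats((g<60).astype(np.uint8))[1]
p0=proj(c,[.6009+.02*np.cos(.342),-.0317+.02*np.sin(.342),.176]).astype(int)
pts=np.argwhere(lab==lab[p0[1],p0[0]])[:,::-1].astype(np.float32); print(p0,g[p0[1],p0[0]],len(pts),cv2.minAreaRect(pts))
W=np.array([onz(c,*q,.176) for q in cv2.boxPoints(cv2.minAreaRect(pts))]);e=[W[1]-W[0],W[2]-W[1]];l=max(e,key=np.linalg.norm);print(W.mean(0),np.linalg.norm(l),np.arctan2(l[1],l[0])%np.pi)
```

```text
t 24.42 p [ 0.6027 -0.0318  0.2722] xang -2.8028 z [0.001  0.0002] F [ 0.5  0.4 -0.4] T [-0.01  0.03 -0.01] w 0.0859 g 0.0 j7 1.39
fix pos 1.9 0.3 F 0.4 0.5
317.76038211773056 234.4774012510212 [ 0.55  0.67 -0.95  1.59  0.58  1.19  1.39]
todo [0.0018 0.0007 0.1222]
[317 261] 33 1818 ((317.5, 229.0), (108.0, 21.0), 90.0)
[ 0.59932611 -0.0324265   0.176     ] 0.07477881881655388 0.34673654873255805
```

arm_command:
  commands:
    - [0,0,-0.007,0.0018,0.0007,0.012,1]
    - [0,0,0,0,0,0.02,1]
    - [0,0,0,0,0,0.02,1]
    - [0,0,0,0,0,0.02,1]
    - [0,0,0,0,0,0.02,1]
    - [0,0,0,0,0,0.018,1]
    - [0,0,0,0,0,0.01,1]
    - [0,0,0,0,0,0.005,1]
    - [0,0,0,0,0,0,0.6]
    - [0,0,0,0,0,0,0.4]
    - [0,0,0,0,0,0,0.25]
    - [0,0,0,0,0,0,0.1]
    - [0,0,0,0,0,0,0]
    - [0,0,0,0,0,0,0]
    - [0,0,0,0,0,0,0]
    - [0,0,0,0,0,0,0]
  grip_force: 60

```text
t: 25.8
eef_pos: [0.6005, -0.0309, 0.1481]
tool_rot: [0.0, -0.174, 0.985, 0.0]
force: [-0.7, 0.8, 4.7]
width: 0.0132
grip_force: 60.2
```

Run:
```python
from h import *
ff(); c=look("side"); save(c,"s8"); d=look("scene"); save(d,"c8")
```

```text
t 25.8 p [ 0.6005 -0.0309  0.1481] xang -2.7927 z [0.0008 0.0004] F [-0.7  0.8  4.7] T [ 0.19  0.32 -0.16] w 0.0132 g 60.2 j7 1.28
fix pos -0.5 0.7 F -0.8 0.7
```

arm_command:
  commands:
    - [0,0,0.05,0,0,0.0001,0]
    - [0,0,0.1,0,0,0.00013,0]
    - [0,0,0.1,0,0,0.00013,0]
    - [0,0,0.1,0,0,0.00013,0]
    - [0,0,0.1,0,0,0.00013,0]
    - [0,0,0.1,0,0,0.00013,0]
    - [0,0,0.1,0,0,0.00013,0]
    - [0,0,0.1,0,0,0.00013,0]
    - [0,0,0.1,0,0,0.00013,0]
    - [0,0,0.1,0,0,0.00013,0]
    - [0,0,0.1,0,0,0.00013,0]
    - [0,0,0.1,0,0,0.00013,0]
    - [0,0,0.05,0,0,0.0001,0]
    - [0,0,0,0,0,0,0]

```text
t: 27.07
eef_pos: [0.6005, -0.0308, 0.1465]
tool_rot: [0.0, 0.413, 0.911, 0.0]
force: [-1.6, 1.8, 5.8]
width: 0.013
grip_force: 60.4
```

```bash
cat >> h.py <<'E'
def tab(n):
    ff()
    c=look("side"); save(c,"s"+n); d=look("scene"); save(d,"c"+n)
    s0=load("s8")[0];c0=load("c8")[0]
    f=lambda a,b:int((cv2.absdiff(a,b).max(2)>35).sum())
    # tab regions from fixture geometry
    th=-.2365; ex=np.array([np.cos(th),np.sin(th)]); ey=np.array([-ex[1],ex[0]]); o=np.array([.6009,-.0317])
    for k,a,b in (("side",c,s0),("scene",d,c0)):
        P=np.array([proj(a,[*(o+x*ex+y*ey),z]) for x in(.031,.055) for y in(-.018,-.033) for z in(.101,.109)])
        u0,v0=np.floor(P.min(0)).astype(int)-1;u1,v1=np.ceil(P.max(0)).astype(int)+2
        print(k,(u0,v0,u1,v1),"diff",f(a[0][v0:v1,u0:u1],b[v0:v1,u0:u1]),"of",(u1-u0)*(v1-v0),"bright",int((a[0][v0:v1,u0:u1].min(2)>150).sum()))
E
python3 -c "
from h import *
tab('9')"
```

```text
t 27.07 p [ 0.6005 -0.0308  0.1465] xang 2.2895 z [ 0.0009 -0.0004] F [-1.6  1.8  5.8] T [ 0.18  0.39 -0.16] w 0.013 g 60.4 j7 0.29
fix pos -0.5 0.7 F -2.0 1.4
side (np.int64(356), np.int64(244), np.int64(373), np.int64(257)) diff 0 of 221 bright 0
scene (np.int64(318), np.int64(271), np.int64(337), np.int64(289)) diff 19 of 342 bright 89
```

arm_command:
  commands:
    - [0,0,0.1,0,0,0.00013,0]
    - [0,0,0.1,0,0,0.00013,0]
    - [0,0,0.1,0,0,0.00013,0]
    - [0,0,0.1,0,0,0.00013,0]
    - [0,0,0.1,0,0,0.00013,0]
    - [0,0,0.1,0,0,0.00013,0]
    - [0,0,0.1,0,0,0.00013,0]
    - [0,0,0.1,0,0,0.00013,0]
    - [0,0,0,0,0,0,0]

```text
t: 27.92
eef_pos: [0.6006, -0.0308, 0.1455]
tool_rot: [0.0, 0.736, 0.677, 0.0]
force: [-1.2, 0.7, 5.9]
width: 0.013
grip_force: 60.4
```

```bash
python3 -c "
from h import *
tab('10')"
```

```text
t 27.92 p [ 0.6006 -0.0308  0.1455] xang 1.4874 z [ 0.0009 -0.0003] F [-1.2  0.7  5.9] T [ 0.22  0.36 -0.2 ] w 0.013 g 60.4 j7 -0.34
fix pos -0.4 0.8 F -1.3 0.4
side (np.int64(356), np.int64(244), np.int64(373), np.int64(257)) diff 0 of 221 bright 0
scene (np.int64(318), np.int64(271), np.int64(337), np.int64(289)) diff 21 of 342 bright 90
```

arm_command:
  commands:
    - [0,0,0.1,0,0,0.0001,0]
    - [0,0,0.1,0,0,0.0001,0]
    - [0,0,0.1,0,0,0.0001,0]
    - [0,0,0.1,0,0,0.0001,0]
    - [0,0,0,0,0,0,0]

```text
t: 28.43
eef_pos: [0.6005, -0.0308, 0.145]
tool_rot: [0.0, 0.856, 0.517, 0.0]
force: [-1.0, 1.3, 6.2]
width: 0.0131
grip_force: 60.3
```

```bash
python3 -c "
from h import *
tab('11')"
```

```text
t 28.43 p [ 0.6005 -0.0308  0.145 ] xang 1.0875 z [ 0.0007 -0.0002] F [-1.   1.3  6.2] T [ 0.26  0.34 -0.21] w 0.0131 g 60.3 j7 -0.65
fix pos -0.5 0.8 F -1.3 1.0
side (np.int64(356), np.int64(244), np.int64(373), np.int64(257)) diff 0 of 221 bright 0
scene (np.int64(318), np.int64(271), np.int64(337), np.int64(289)) diff 26 of 342 bright 91
```

arm_command:
  commands:
    - [0,0,0.1,0,0,0.00013,0]
    - [0,0,0.1,0,0,0.00013,0]
    - [0,0,0.1,0,0,0.00013,0]
    - [0,0,0,0,0,0,0]

```text
t: 28.87
eef_pos: [0.6006, -0.0308, 0.1446]
tool_rot: [0.0, 0.923, 0.384, 0.0]
force: [-0.9, 1.0, 5.8]
width: 0.0134
grip_force: 60.3
```

```bash
python3 -c "
from h import *
tab('12')"
```

```text
t 28.87 p [ 0.6006 -0.0308  0.1446] xang 0.7874 z [ 0.0009 -0.    ] F [-0.9  1.   5.8] T [ 0.28  0.33 -0.2 ] w 0.0134 g 60.3 j7 -0.88
fix pos -0.4 0.8 F -1.1 0.8
side (np.int64(356), np.int64(244), np.int64(373), np.int64(257)) diff 0 of 221 bright 0
scene (np.int64(318), np.int64(271), np.int64(337), np.int64(289)) diff 27 of 342 bright 91
```

arm_command:
  commands:
    - [0,0,0.1,0,0,0.0001,0]
    - [0,0,0.1,0,0,0.0001,0]
    - [0,0,0.1,0,0,0.0001,0]
    - [0,0,0,0,0,0,0]

```text
t: 29.3
eef_pos: [0.6006, -0.0308, 0.1442]
tool_rot: [0.0, 0.97, 0.241, 0.0]
force: [-1.5, 1.2, 5.5]
width: 0.0127
grip_force: 60.3
```

```bash
python3 -c "
from h import *
tab('13')"
```

```text
t 29.3 p [ 0.6006 -0.0308  0.1442] xang 0.4874 z [0.0008 0.    ] F [-1.5  1.2  5.5] T [ 0.26  0.24 -0.19] w 0.0127 g 60.3 j7 -1.11
fix pos -0.4 0.8 F -1.8 0.8
side (np.int64(356), np.int64(244), np.int64(373), np.int64(257)) diff 0 of 221 bright 0
scene (np.int64(318), np.int64(271), np.int64(337), np.int64(289)) diff 30 of 342 bright 90
```

arm_command:
  commands:
    - [0,0,0.1,0,0,0.00013,0]
    - [0,0,0.1,0,0,0.00013,0]
    - [0,0,0.1,0,0,0.00013,0]
    - [0,0,0,0,0,0,0]

```text
t: 29.73
eef_pos: [0.6006, -0.0308, 0.1438]
tool_rot: [0.0, 0.996, 0.094, 0.0]
force: [-0.8, 0.6, 6.3]
width: 0.0133
grip_force: 60.3
```

```bash
python3 -c "
from h import *
tab('14')"
```

```text
t 29.73 p [ 0.6006 -0.0308  0.1438] xang 0.1874 z [0.0007 0.    ] F [-0.8  0.6  6.3] T [ 0.33  0.29 -0.2 ] w 0.0133 g 60.3 j7 -1.34
fix pos -0.4 0.7 F -1.0 0.4
side (np.int64(356), np.int64(244), np.int64(373), np.int64(257)) diff 0 of 221 bright 0
scene (np.int64(318), np.int64(271), np.int64(337), np.int64(289)) diff 33 of 342 bright 90
```

arm_command:
  commands:
    - [0,0,0.1,0,0,0.0001,0]
    - [0,0,0.1,0,0,0.0001,0]
    - [0,0,0.1,0,0,0.0001,0]
    - [0,0,0,0,0,0,0]

```text
t: 30.17
eef_pos: [0.6006, -0.0308, 0.1436]
tool_rot: [-0.0, 0.998, -0.056, 0.0]
force: [-0.3, 0.6, 6.7]
width: 0.0127
grip_force: 60.4
```

```bash
python3 -c "
from h import *
tab('15')"
```

```text
t 30.17 p [ 0.6006 -0.0308  0.1436] xang -0.1125 z [0.0008 0.0001] F [-0.3  0.6  6.7] T [ 0.3   0.27 -0.16] w 0.0127 g 60.4 j7 -1.56
fix pos -0.4 0.8 F -0.4 0.5
side (np.int64(356), np.int64(244), np.int64(373), np.int64(257)) diff 0 of 221 bright 0
scene (np.int64(318), np.int64(271), np.int64(337), np.int64(289)) diff 37 of 342 bright 87
```

arm_command:
  commands:
    - [0,0,0.1,0,0,0,0]
    - [0,0,0.1,0,0,0,0]
    - [0,0,0,0,0,0,0]

```text
t: 30.52
eef_pos: [0.6006, -0.0308, 0.1436]
tool_rot: [-0.0, 0.988, -0.156, 0.0]
force: [-1.0, 0.7, 6.4]
width: 0.0129
grip_force: 60.4
```

```bash
python3 -c "
from h import *
tab('16')"
```

```text
t 30.52 p [ 0.6006 -0.0308  0.1436] xang -0.3124 z [0.0008 0.0001] F [-1.   0.7  6.4] T [ 0.26  0.29 -0.17] w 0.0129 g 60.4 j7 -1.72
fix pos -0.4 0.8 F -1.1 0.4
side (np.int64(356), np.int64(244), np.int64(373), np.int64(257)) diff 0 of 221 bright 0
scene (np.int64(318), np.int64(271), np.int64(337), np.int64(289)) diff 37 of 342 bright 84
```

arm_command:
  commands:
    - [0,0,0.1,0,0,0,0]
    - [0,0,0.1,0,0,0,0]
    - [0,0,0,0,0,0,0]

```text
t: 30.87
eef_pos: [0.6006, -0.0308, 0.1436]
tool_rot: [-0.0, 0.967, -0.253, 0.0]
force: [-0.3, 0.3, 5.5]
width: 0.0132
grip_force: 60.4
```

```bash
python3 -c "
from h import *
tab('17')"
```

```text
t 30.87 p [ 0.6006 -0.0308  0.1436] xang -0.5123 z [0.0007 0.0002] F [-0.3  0.3  5.5] T [ 0.34  0.34 -0.14] w 0.0132 g 60.4 j7 -1.87
fix pos -0.4 0.8 F -0.3 0.3
side (np.int64(356), np.int64(244), np.int64(373), np.int64(257)) diff 0 of 221 bright 0
scene (np.int64(318), np.int64(271), np.int64(337), np.int64(289)) diff 36 of 342 bright 85
```

arm_command:
  commands:
    - [0,0,0.1,0,0,0,0]
    - [0,0,0.1,0,0,0,0]
    - [0,0,0,0,0,0,0]

```text
t: 31.22
eef_pos: [0.6006, -0.0308, 0.1436]
tool_rot: [-0.0, 0.937, -0.349, 0.0]
force: [-1.0, 0.7, 6.2]
width: 0.013
grip_force: 60.4
```

```bash
python3 -c "
from h import *
tab('18')"
```

```text
t 31.22 p [ 0.6006 -0.0308  0.1436] xang -0.7122 z [0.0007 0.0002] F [-1.   0.7  6.2] T [ 0.3   0.29 -0.13] w 0.013 g 60.4 j7 -2.02
fix pos -0.4 0.7 F -1.1 0.5
side (np.int64(356), np.int64(244), np.int64(373), np.int64(257)) diff 0 of 221 bright 0
scene (np.int64(318), np.int64(271), np.int64(337), np.int64(289)) diff 38 of 342 bright 81
```

arm_command:
  commands:
    - [0,0,0.1,0,0,0,0]
    - [0,0,0.1,0,0,0,0]
    - [0,0,0,0,0,0,0]

```text
t: 31.57
eef_pos: [0.6006, -0.0309, 0.1435]
tool_rot: [-0.0, 0.898, -0.44, 0.0]
force: [-1.2, 1.1, 6.5]
width: 0.0132
grip_force: 60.4
```

```bash
python3 -c "
from h import *
tab('19')"
```

```text
t 31.57 p [ 0.6006 -0.0309  0.1435] xang -0.9123 z [0.0006 0.0002] F [-1.2  1.1  6.5] T [ 0.27  0.25 -0.14] w 0.0132 g 60.4 j7 -2.17
fix pos -0.4 0.7 F -1.5 0.8
side (np.int64(356), np.int64(244), np.int64(373), np.int64(257)) diff 0 of 221 bright 0
scene (np.int64(318), np.int64(271), np.int64(337), np.int64(289)) diff 39 of 342 bright 80
```

The handle stays level now, so the pad is on the plate. Continue in small steps until the tab pops.

arm_command:
  commands:
    - [0,0,0.08,0,0,0,0]
    - [0,0,0.07,0,0,0,0]
    - [0,0,0,0,0,0,0]

```text
t: 31.92
eef_pos: [0.6006, -0.0309, 0.1435]
tool_rot: [-0.0, 0.863, -0.506, 0.0]
force: [-1.0, 0.5, 6.1]
width: 0.0131
grip_force: 60.4
```

```bash
python3 -c "
from h import *
tab('20')"
```

```text
t 31.92 p [ 0.6006 -0.0309  0.1435] xang -1.0608 z [0.0006 0.0002] F [-1.   0.5  6.1] T [ 0.32  0.21 -0.09] w 0.0131 g 60.4 j7 -2.28
fix pos -0.4 0.7 F -1.1 0.3
side (np.int64(356), np.int64(244), np.int64(373), np.int64(257)) diff 0 of 221 bright 0
scene (np.int64(318), np.int64(271), np.int64(337), np.int64(289)) diff 38 of 342 bright 80
```

Run:
```python
from h import *
for k,box in (("s",(352,240,376,258)),("c",(314,268,340,292))):
    u0,v0,u1,v1=box
    for n in ("0","8","20"):
        im=load({"s0":"side0","c0":"scene0"}.get(k+n,k+n))[0][v0:v1,u0:u1].max(2)
        print(k,n); print("\n".join(" ".join("%3d"%x for x in r[::2]) for r in im[::2]))
```

```text
s 0
106 107 106 106 102 103 107  98 109 105 105 103
 99  97  98  96 101  99  99  98 100  99 102 101
101 100  99  94  96  92  94  88 102 100  97 103
 99 100  97  90 106 113 121 136 130 103 100 103
 98 102  95 106 111 123 121 111 111 100 103 102
 98 102  99  97  99  95  92 102 104 103 102 101
117  98  95 100  98 102  88 101 102 102 102  99
197 162 101 102 101  96  92 101 104 101 101 101
197 195 148 116 103  99  93 101 102 101 102 105
s 8
105 106 104 101 102 105 104  98 108 101  99 101
 98  96  95  93  97  98  99  96  97 102  98 100
 96 100  99  92  92  94  94  86  98 100 100  98
 97  97  96  88 106 110 117 133 130 101  99 101
 97  95  92 103 115 119 124 110 105 101 101 101
 96  99  96  93  96  96  90  98 104 102 100 101
119  97  96  96  98  98  89 103 101 102 101  99
201 163 101  98  96  96  88 101 103 101 101  97
201 196 147 114  97  91  90  99 100 103 100 100
s 20
106 104 101 101 100 101 100  96 100 100 103  99
 96  97  97  96 101  97  98  96  96  98  99 100
 99  97  92  91  94  92  90  84 100 100 103  99
 95  96  93  88 105 113 121 133 133  99 101 103
 98  98  92 104 111 119 121 108
[... 1393 characters left out ...]
255 242 114 117 117
186 185  68  35  60  56  48 157 255 255 112 116 119
c 20
118 123 129 123 112 113 113 112 123 125 116 117 118
119 125 130 125 112 114 113 112 113 119 123 119 116
140 125 127 125 112 113  69 110 115 112 119 133 124
143 142 130 131 113 113 121  78  90 114 113 118 131
145 145 126 112 130 113 100 172 141  61 115 114 116
142 142 131 122 116 120 140  84 174 167 120 115 116
143 139 252  94 126 124 255 231  71 160 166 114 116
242 230 194 152 153 150 223 251 123  72 144 118 118
255 155 171 176 183 178 177 244 228  96 116 116 118
255 170 183 194 204 204 234 244 255 129 116 117 118
239 146 190 201 203 199 203 169 255 241 113 116 117
206  49 108 184 188 186 126  36 255 255 112 115 117
```

Tab in plain view in both cameras and still in (side (364,247), scene (330,277)). Continue.

arm_command:
  commands:
    - [0,0,0.08,0,0,0,0]
    - [0,0,0.07,0,0,0,0]
    - [0,0,0,0,0,0,0]

```text
t: 32.27
eef_pos: [0.6006, -0.0309, 0.1435]
tool_rot: [-0.0, 0.822, -0.569, 0.0]
force: [-1.1, 0.6, 6.0]
width: 0.0132
grip_force: 60.4
```

```bash
python3 -c "
from h import *
tab('21')"
```

```text
t 32.27 p [ 0.6006 -0.0309  0.1435] xang -1.2108 z [0.0007 0.0002] F [-1.1  0.6  6. ] T [ 0.23  0.24 -0.14] w 0.0132 g 60.4 j7 -2.4
fix pos -0.4 0.7 F -1.2 0.4
side (np.int64(356), np.int64(244), np.int64(373), np.int64(257)) diff 0 of 221 bright 0
scene (np.int64(318), np.int64(271), np.int64(337), np.int64(289)) diff 39 of 342 bright 81
```

arm_command:
  commands:
    - [0,0,0.08,0,0,0,0]
    - [0,0,0.07,0,0,0,0]
    - [0,0,0,0,0,0,0]

```text
t: 32.62
eef_pos: [0.6006, -0.0309, 0.1435]
tool_rot: [-0.0, 0.777, -0.629, 0.0]
force: [-0.4, 1.1, 7.1]
width: 0.013
grip_force: 60.4
```

```bash
python3 -c "
from h import *
tab('22')"
```

```text
t 32.62 p [ 0.6006 -0.0309  0.1435] xang -1.3608 z [0.0006 0.0003] F [-0.4  1.1  7.1] T [ 0.28  0.22 -0.11] w 0.013 g 60.4 j7 -2.51
fix pos -0.4 0.7 F -0.6 1.0
side (np.int64(356), np.int64(244), np.int64(373), np.int64(257)) diff 0 of 221 bright 0
scene (np.int64(318), np.int64(271), np.int64(337), np.int64(289)) diff 39 of 342 bright 80
```

arm_command:
  commands:
    - [0,0,0.08,0,0,0,0]
    - [0,0,0.07,0,0,0,0]
    - [0,0,0,0,0,0,0]

```text
t: 32.97
eef_pos: [0.6006, -0.0309, 0.1435]
tool_rot: [-0.0, 0.728, -0.686, 0.0]
force: [-1.2, 1.1, 6.6]
width: 0.0132
grip_force: 60.4
```

```bash
python3 -c "
from h import *
tab('23')
c=look('wrist');save(c,'w23')
w=c[0].max(2); a=load('w8')
print('joints',st()['joint_positions'].round(2))
print('\n'.join(' '.join('%3d'%x for x in w[v,240:400:5]) for v in range(180,330,12)))"
```

```text
t 32.97 p [ 0.6006 -0.0309  0.1435] xang -1.5108 z [0.0005 0.0002] F [-1.2  1.1  6.6] T [ 0.33  0.27 -0.12] w 0.0132 g 60.4 j7 -2.63
fix pos -0.4 0.7 F -1.4 0.8
side (np.int64(356), np.int64(244), np.int64(373), np.int64(257)) diff 0 of 221 bright 0
scene (np.int64(318), np.int64(271), np.int64(337), np.int64(289)) diff 39 of 342 bright 80
joints [-0.32  0.73  0.53  1.75 -0.49  0.8  -2.63]
 60  63  83  96 167 178 140 113 144 147 142 141 167 121  61 143 166 168 170 168 223 249 251 244 204 121 110 107 110 107  47  35
 60  60  56  52 154 158 101 143 148 144 115 167 170  93  30 136 169 169 164 168 246 232 185 244 250 248 111 110 108 110 108 111
 57  50  48  83 183  99 235 238 240 162 166 169 173 167 158 170 166 164 170 190 250 110  51 233 249 117 112 111 111 109 112 108
 56  31  45 113 112  91 121 234 238 235 241 171 168  89  16  22  17  56 165 249 251 250 249 249 145 111 111 113 110 112 109 111
 89 109  92  74  62  59  61  60  58  60  59  59  15  16  14  14  15  15  16  58 246 250 250 194 111 112 112 109 113 112 113 114
173 174 172 173 147  95  96  93  91  86  77  43  18  16  19  19  17
[... 256 characters left out ...]
  18  17  24  99  99 101 131 107 112 112 110 112 149 153 158
178 178 180 180 178 179 180 203 203  96 154 126  17  18  18  18  19  19  16  40 163 184 188 184 161 113 110 112 149 150 153 164
179 179 181 179 179 178 179 220 177  93  92  23  19  21  20  18  20  16  15  18  93  92 143 183 161 110 111 148 150 149 152 165
153 154  80 116 207  25  23  24  92  92  90  13  25  29  35  39  37  19  16  16  90  92  92  23  24  25 143 149 149 152 155 166
154 103 105 180  22  21  20  61  92  91  72  17  25  34  36  35  35  36  19  17  59  92  92  72  23  23  20 148 146 152 158 166
131  84  31  19  21  21  20  21  19  39 131  31  25  34  91 182 126  36  29  19  63  61  23  20  21  21  21  18  28 150 155 162
```

Run:
```python
from h import *
import os
g=lambda im:cv2.cvtColor(im,cv2.COLOR_BGR2GRAY).astype(np.float32)
for k,box in (("c",(315,282,331,292)),("s",(334,252,348,266))):
    u0,v0,u1,v1=box; T=None; out=[]
    for n in range(8,24):
        im=g(load(f"{k}{n}")[0])
        if n==8: T=cv2.resize(im[v0:v1,u0:u1],None,fx=8,fy=8,interpolation=2); continue
        S=cv2.resize(im[v0-5:v1+6,u0-3:u1+3],None,fx=8,fy=8,interpolation=2)
        r=cv2.matchTemplate(S,T,cv2.TM_CCOEFF_NORMED); _,m,_,l=cv2.minMaxLoc(r); out.append((n,(l[0]-24)/8,(l[1]-40)/8,round(m,2)))
    print(k,out)
S=load("c8"); print("px/mm", proj(S,[.6009,-.0317,.05])[1]-proj(S,[.6009,-.0317,.049])[1])
```

```text
c [(9, 0.0, 0.625, 0.96), (10, 0.0, 1.0, 0.95), (11, 0.0, 1.125, 0.95), (12, 0.0, 1.25, 0.95), (13, -0.125, 1.375, 0.93), (14, -0.125, 1.625, 0.92), (15, -0.125, 1.625, 0.92), (16, -0.125, 1.625, 0.92), (17, -0.125, 1.75, 0.92), (18, -0.125, 1.75, 0.92), (19, -0.125, 1.75, 0.92), (20, -0.125, 1.75, 0.92), (21, -0.125, 1.75, 0.92), (22, -0.125, 1.75, 0.92), (23, -0.125, 1.75, 0.92)]
s [(9, 0.0, 0.25, 0.98), (10, 0.0, 0.5, 0.97), (11, 0.0, 0.625, 0.96), (12, 0.0, 0.75, 0.96), (13, 0.0, 0.75, 0.95), (14, 0.0, 0.875, 0.94), (15, 0.0, 0.875, 0.94), (16, 0.0, 0.875, 0.94), (17, 0.0, 0.875, 0.94), (18, 0.0, 0.875, 0.94), (19, 0.0, 0.875, 0.94), (20, 0.0, 0.875, 0.94), (21, 0.0, 0.875, 0.94), (22, 0.0, 0.875, 0.94), (23, 0.0, 0.875, 0.94)]
px/mm -0.38426497316476116
```

arm_command:
  commands:
    - [0,0,0.06,0,0,0,0]
    - [0,0,0.06,0,0,0,0]
    - [0,0,0,0,0,0,0]

```text
t: 33.37
eef_pos: [0.6006, -0.031, 0.1435]
tool_rot: [0.0, -0.686, 0.728, -0.0]
force: [-0.9, 0.5, 6.1]
width: 0.0133
grip_force: 60.4
```

```bash
python3 -c "
from h import *
tab('24')"
```

```text
t 33.37 p [ 0.6006 -0.031   0.1435] xang -1.6303 z [0.0005 0.0003] F [-0.9  0.5  6.1] T [ 0.24  0.23 -0.1 ] w 0.0133 g 60.4 j7 -2.72
fix pos -0.4 0.6 F -1.0 0.3
side (np.int64(356), np.int64(244), np.int64(373), np.int64(257)) diff 0 of 221 bright 0
scene (np.int64(318), np.int64(271), np.int64(337), np.int64(289)) diff 35 of 342 bright 82
```

arm_command:
  commands:
    - [0,0,0.06,0,0,0,0]
    - [0,0,0.06,0,0,0,0]
    - [0,0,0,0,0,0,0]

```text
t: 33.72
eef_pos: [0.6006, -0.0309, 0.1435]
tool_rot: [0.0, -0.641, 0.768, -0.0]
force: [-0.6, 1.2, 6.4]
width: 0.013
grip_force: 60.4
```

```bash
python3 -c "
from h import *
tab('25')"
```

```text
t 33.72 p [ 0.6006 -0.0309  0.1435] xang -1.7502 z [0.0005 0.0003] F [-0.6  1.2  6.4] T [ 0.29  0.24 -0.09] w 0.013 g 60.4 j7 -2.81
fix pos -0.4 0.7 F -0.8 1.0
side (np.int64(356), np.int64(244), np.int64(373), np.int64(257)) diff 26 of 221 bright 10
scene (np.int64(318), np.int64(271), np.int64(337), np.int64(289)) diff 86 of 342 bright 92
```

Tab popped: both tab regions changed at once. Stop turning, hold briefly, open and withdraw.

arm_command:
  commands:
    - [0,0,0,0,0,0,0]
    - [0,0,0,0,0,0,0]
    - [0,0,0,0,0,0,0]
    - [0,0,0,0,0,0,0.3]
    - [0,0,0,0,0,0,0.6]
    - [0,0,0,0,0,0,0.8]
    - [0,0,0,0,0,0,0.8]
    - [0,0,0,0,0,0,0.8]
    - [0,0,0,0,0,-0.01,0.8]
    - [0,0,0,0,0,-0.02,0.8]
    - [0,0,0,0,0,-0.02,0.8]
    - [0,0,0,0,0,-0.025,0.8]
    - [0,0,0,0,0,-0.025,0.8]
    - [0,0,0,0,0,-0.02,0.8]
    - [0,0,0,0,0,-0.01,0.8]
    - [0,0,0,0,0,0,0.8]
    - [0,0,0,0,0,0,0.8]

```text
t: 35.23
eef_pos: [0.6001, -0.0311, 0.2728]
tool_rot: [0.0, -0.641, 0.767, 0.0]
force: [0.5, -0.0, 0.1]
width: 0.0684
grip_force: 0.0
```

Run:
```python
from h import *
tab('26')
g=lambda n:load(n)[0]
for a,b,box in (("s8","s26",(312,205,352,285)),("c8","c26",(275,280,315,325)),("side0","s26",(300,400,480,480)),("scene0","c26",(110,350,250,480)),("side0","s26",(195,160,270,200))):
    u0,v0,u1,v1=box; print(a,b,box,int((cv2.absdiff(g(a)[v0:v1,u0:u1],g(b)[v0:v1,u0:u1]).max(2)>40).sum()))
im=g("s26")[240:270,350:380].max(2); print("\n".join(" ".join("%3d"%x for x in r[::2]) for r in im[::2]))
c=load("s26"); th=-.2365; ex=np.array([np.cos(th),np.sin(th)]); ey=np.array([-ex[1],ex[0]]); o=np.array([.6009,-.0317])
print("tab tip in/out px",proj(c,[*(o+.043*ex-.018*ey),.105]),proj(c,[*(o+.043*ex-.032*ey),.105]))
```

```text
t 35.23 p [ 0.6001 -0.0311  0.2728] xang -1.7491 z [0.0001 0.0003] F [ 0.5 -0.   0.1] T [ 0.05 -0.06 -0.02] w 0.0684 g 0.0 j7 -2.89
fix pos -0.8 0.4 F 0.5 0.1
side (np.int64(356), np.int64(244), np.int64(373), np.int64(257)) diff 51 of 221 bright 27
scene (np.int64(318), np.int64(271), np.int64(337), np.int64(289)) diff 88 of 342 bright 125
s8 s26 (312, 205, 352, 285) 514
c8 c26 (275, 280, 315, 325) 0
side0 s26 (300, 400, 480, 480) 8984
scene0 c26 (110, 350, 250, 480) 9234
side0 s26 (195, 160, 270, 200) 0
106 122 118 118 112 110 114 108 107 114 109 107 106 104 105
103 105 105 105 102 102 102 103 103 104 106 107 105 107 106
102 105 105 105  96  95 100  97  96 105 107 103 105 104 106
103 103 105  98  92 107 118 125 132 132 105 104 110 103 107
105 104 106  99 117 156 156 156 197 154 127 107 108 106 110
104 101 106  98 134 207 202 200 202 202 184 105 104 107 107
169 124 101 103 113 129 135 130 131 131 117 104 107 108 106
177 207 169 106 106 105 102  97 106 106 103 106 107 108 103
188 209 205 154 121 106  99  99 103 104 107 107 109 107 109
219 209 205 145 156 118  99 100 104 108 102 104 107 107 107
214 207 206 179 158 110  90 103 105 104 104 109 106 105 106
216 207 208 192 156 105  91 102 107 104 109 104 104 104 106
215 211 209 190 152  98  89 103 107 107 105 103 107 106 104
142 156 207 208 152 112  95 104 102 108 101 104 105 106 104
144 138 128 126 127 129  96 104 106 102 107 103 106 103 104
tab tip in/out px [363.52409811 247.38480595] [364.72776571 252.41549952]
```

Run:
```python
from h import *
g=lambda n:cv2.cvtColor(load(n)[0],cv2.COLOR_BGR2GRAY)
for a,b,box in (("scene0","c26",(165,412,240,478)),("scene0","c26",(118,355,168,408)),("side0","s26",(322,415,370,472))):
    u0,v0,u1,v1=box;T=g(a)[v0:v1,u0:u1]
    S=g(b)[max(v0-30,0):v1+30,u0-30:u1+30]; _,m,_,l=cv2.minMaxLoc(cv2.matchTemplate(S,T,cv2.TM_CCOEFF_NORMED)); print(l[0]-30,l[1]-min(30,v0),round(m,2))
print(ctrl.hand_in())
```

```text
0 0 0.95
0 1 0.32
-12 -30 0.39
the job is handed in; nothing more can be done
None
```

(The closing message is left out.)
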